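# Load the label unwinder and hold its index plunger out

### The job

Load the label unwinder: thread the blue spacer collar down its steel spindle until it sits fully home on the round plate, then thread the yellow label roll down the spindle until it sits on the collar, and let go of both. Then take the red knob of the sprung index plunger, pull it straight up fully to its stop so that the pin is clear of its hole in the plate, and keep holding it there: finish while still holding it up. Leave the other things on the bench where they are.

Things in the scene. Friction and masses are not known exactly. Their poses are not given: they have to be found in the camera images.
- collar_mid (a point): blue plastic spacer collar: a ring 56 mm outside, 26 mm bore, 24 mm high, about 60 g, standing flat on the bench, bore upright; this point is its centre, on the bore axis, half-way up (12 mm above its underside)
- roll_mid (a point): yellow label roll with thin white winding lines on top: a firm ring 62 mm outside, 26 mm bore, 36 mm high, about 120 g, standing flat on the bench, bore upright; this point is its centre, on the bore axis, half-way up (18 mm above its underside)
- spindle_seat (a point): on the unwinder, which is fixed to the bench: the point on the axis of the upright steel spindle (22 mm diameter, stands 46 mm above this point, the top 6 mm tapering) at the top face of the round aluminium plate (216 mm diameter, top 22 mm above the bench), where the collar lands. Axes: z up, y horizontally from the spindle towards the red knob
- plunger_knob (a point): red round knob of the index plunger, 28 mm diameter, 24 mm high, upright, moves only straight up and down; this point is its centre, when seated 95 mm sideways from the spindle axis and 50 mm above the plate. Under it: a 6 mm gap with a thin neck, a steel barrel (24 mm diameter, top 18 mm below the centre) and a blue bracket 40 mm wide reaching 35 mm beyond the knob's axis, away from the spindle
- plunger (a joint): how far the plunger is pulled up, m: 0 seated in its hole (the start), 0.016 at its upper stop; the pin tip leaves the plate at 0.010. A spring pulls it down with about 4 N when seated and 10 N at the stop, and shuts it when let go
- tape: bystander, leave alone: clear ring of tape, 90 mm across, 24 mm high, lying flat; origin at the centre of its underside
- stapler: bystander, leave alone: blue and black stapler, 130 x 36 x 52 mm; origin at the centre of its underside
- marker: bystander, leave alone: white marker pen with red cap, 130 mm long, 17 mm thick, lying down; origin on its underside
- notes: bystander, leave alone: yellow block of notes, 76 x 76 x 18 mm; origin at the centre of its underside
- penpot: bystander, leave alone: empty black pen pot, 74 mm across, 95 mm high; origin at the centre of its underside
- tub: bystander, leave alone: clear lidded tub with a blue front, 105 x 135 x 63 mm; origin at the centre of its underside
- squeegee: bystander, leave alone: blue film applicator with a grey ridge grip, 100 x 75 x 24 mm, lying flat; origin at the centre of its underside
There are look-alikes about, which are no part of the job. What is shaped like the part that bears collar_mid but brown or pink is not meant.

How it is judged:
On the way, in this order (a step that is already met when the one before it is completed fails the run):
1. the collar is home on the plate, round the spindle, and let go (z of collar_mid in the frame of spindle_seat between 0.009 and 0.015 m and horizontal distance between collar_mid and spindle_seat below 0.005 m and angle between the z axis of collar_mid and the z axis of spindle_seat, either way round below 0.08 rad and contact force between the fingers and collar below 0.2 N), for 0.2 s.
2. the roll is home on the collar, round the spindle, and let go (z of collar_mid in the frame of spindle_seat between 0.009 and 0.015 m and horizontal distance between each of collar_mid, roll_mid and spindle_seat below 0.005 m and angle between the z axis of each of collar_mid, roll_mid and the z axis of spindle_seat, either way round below 0.08 rad and z of roll_mid in the frame of spindle_seat between 0.039 and 0.045 m and contact force between the fingers and roll below 0.2 N), for 0.2 s.
3. the plunger is pulled up to its stop by the gripper (z of collar_mid in the frame of spindle_seat between 0.009 and 0.015 m and horizontal distance between each of collar_mid, roll_mid and spindle_seat below 0.005 m and angle between the z axis of each of collar_mid, roll_mid and the z axis of spindle_seat, either way round below 0.08 rad and z of roll_mid in the frame of spindle_seat between 0.039 and 0.045 m and value of joint plunger above 0.0138 m and contact force between the fingers and plunger above 2 N), for 0.2 s.
At the end, for the whole second after the job is handed in: Collar on the plate and roll on the collar, both round the spindle (height within 3 mm, centred within 5 mm, flat within 0.08 rad), untouched by the fingers; the fingers hold the plunger up at 13.8 mm or more of its 16 mm travel, with over 2 N on the knob (all of step 3 and contact force between the fingers and collar below 0.2 N and contact force between the fingers and roll below 0.2 N); the arm keeps its last pose, push and grip.
It fails at once if a bystander is moved by more than 30 mm (distance of any of tape, stapler, marker, notes, penpot, tub, squeegee from where it was at the start of the episode above 0.03 m).
It also fails if it takes over 64 s, if anything falls off the work surface, if the arm or the gripper's body presses on something with over 40 N, if the wrist force passes 120 N, or if a joint passes its speed limit or range.

### The arm

A 7-joint arm with a two-finger parallel gripper is mounted at the origin on the work surface. World frame = base frame: x ahead of the robot, y to its left, z up, the work surface at z = 0. Lengths are in m, angles in rad, forces in N, time in s.
With the tool pointing down it reaches from about 0.35 to 0.9 m from the base axis. Payload 19.9 kg.
Tool frame: the origin (TCP) lies at the very end of the fingers, on their centre line; the grasp point (between the pads) lies ctrl.hold_point_z behind it (ctrl.hold_point_z is the distance from the TCP to the grasp point, in m); x points along the fingers, z is the direction in which the jaws open and shut, and the axes are right-handed (so a half turn about x gives the same grasp; the last joint's range is limited). The gripper opens to 85 mm and grips with 20 to 120 N. Pads are 22 mm wide; open, the fingers measure 114 mm over their backs; the gripper's body (76 mm by 85 mm) begins 54 mm behind the grasp point. The pads swing forward as they close: fully open they stand 13 mm farther back than shut.
Start: joints at [-1.2, 0.417, -0.01, 1.614, 0.005, 1.111, -0.053], TCP at [0.251, 0.572, 0.231] pointing down, gripper open.
Joint ranges: [-2.81, 2.81], [-0.39, 2.02], [-1.27, 1.25], [0.06, 2.57], [-1.19, 4.33], [0.19, 2], [-2.82, 2.82]. Speed limits (rad/s): [1.89, 1.89, 2.39, 2.39, 3.01, 3.01, 3.01].

### API

Orientations are given as a 3x3 rotation matrix whose columns are the frame's x, y, z axes.
In Python, from station import ctrl, viewer, finish_job gives the robot as it stands. The module is installed in compiled form; this text tells all that it offers.
- The arm moves only by the tool arm_command, never from a script. Its arguments are lists of equal length, an entry for each row: "travel": the shift along the tool's x, y, z in m, a list of three; "dr": the turn, a rotation vector about the tool's x, y, z in rad, a list of three. In form: {"travel": [[tx, ty, tz], ...], "dr": [[wx, wy, wz], ...]}. A call has 1 to 8 rows; each row shifts and turns the pose as measured when the row begins, along the tool's axes as they then stand; what a row does not reach is not made up. A row lasts 1/10 s, in which the tool goes at most 50 mm and 8.59 degrees, less where a joint would pass 70% of its speed; a pose out of reach is approached as far as the arm can. A call is refused whole if a number of a shift passes 0.05 or a number of a turn 0.15, either way. A call with a gripper value outside its range is refused whole. "gripper" is the gripper command: -1 is shut, 1 is fully open, values between are in proportion, set as the call begins (left out, the last holds). The fingers move at their own pace and stop on an object; "grip_force" is the grip in N (left out, the last holds). Time passes only in rows, so rows that do not move let the fingers close. It gives the time, the measured TCP pose, the force and the opening at its end, in the units of the state.
- ctrl.sense(): the state, without advancing time (a new reading comes with each control period).
- viewer.snapshot(name): name is "scene" or "top"; returns the picture (480x640x3 uint8, red, green, blue); there is no depth.
- viewer.get_calibration(name): a dict with "fx", "fy", "cx", "cy" (pixels), "k1" (the pictures are not rectified: a ray, as slopes to the right and down, at radius r is drawn at 1 + k1 r^2 times it, then the intrinsics apply), "rvec" (rotation vector, rad) and "tvec" (3), from world to camera coordinates, as OpenCV has them. Camera axes: x right, y down, z forward; pixel columns grow to the right and rows downward; lengths in m; the calibration is good to about 2 mm. A picture is of the moment at which its call begins. get_calibration takes no time and is no camera call.
- finish_job(): hands the job in, once; it reports no verdict.
The state is a dict: "clock": time; "joint_positions": joint angles; "qd": joint speeds; "joint_torque": joint torques, N m; "ee_pos": TCP position; "tool_rot": TCP orientation; "wrist_force": force on the tool from outside, world axes, zero at the start; "moment": the same for the moment, N m; "width": finger opening in m.
Only numpy, scipy, OpenCV 4.12 (cv2) and the standard library are available. Lean on these libraries where they do the work, as an engineer would, in place of code of your own. Each camera call takes 0.05 s, during which the arm holds its last target.

## Working session

There is one attempt and no reset: what is moved stays moved. The work goes in short steps, Python scripts to look and compute and a tool call to move; the robot and the scene stay as the last step left them, time stands still between calls to the robot, and variables do not carry over. Pictures are saved under pics/ and viewed, and the job is handed in when it is done.

Besides the shell and the picture viewer there is one more tool, called after ">>>" by a JSON object that holds its "api" and its "payload", one argument or row to a line. arm_command: Moves the arm, as the interface text tells. Its arguments: {"type":"object","properties":{"travel":{"type":"array"},"dr":{"type":"array"},"gripper":{"type":"number"},"grip_force":{"type":"number"}},"required":["travel","dr"]}

```bash
mkdir -p pics; ls
python3 - <<'E'
from station import ctrl, viewer
import cv2
for n in ("scene","top"):
    im=viewer.snapshot(n); cv2.imwrite(f"pics/{n}0.png",im[:,:,::-1]); print(n,viewer.get_calibration(n))
print(ctrl.sense()); print(ctrl.hold_point_z)
E
```

```text
pics
scene {'fx': 456.9291870939214, 'fy': 456.9291870939214, 'cx': 323.6161945887747, 'cy': 242.38169985731398, 'k1': -0.05419188335551582, 'rvec': array([ 1.29663932,  2.08106465, -1.05033573]), 'tvec': array([ 0.30455213, -0.20151069,  1.42652338])}
top {'fx': 591.3237871448069, 'fy': 591.3237871448069, 'cx': 326.8000177692923, 'cy': 241.37154300907045, 'k1': -0.17189477003858572, 'rvec': array([ 2.18115728, -2.16587224,  0.0787961 ]), 'tvec': array([-0.05324537,  0.53154677,  1.31104534])}
{'clock': 0.1, 'joint_positions': array([-1.19952742,  0.41787412, -0.01035763,  1.61414492,  0.00466265,
        1.11068513, -0.05298305]), 'qd': array([-0.00126213, -0.00088678, -0.00063682, -0.0025    , -0.00196995,
        0.00058601,  0.00019504]), 'joint_torque': array([ 1.40500953e-03, -8.65815997e+01,  6.80940673e-01, -4.35639989e+01,
        1.93672848e-02,  4.98437774e-03,  8.86786324e-05]), 'ee_pos': array([0.25055642, 0.57222455, 0.23073462]), 'tool_rot': array([[-4.08713327e-04, -9.16037030e-01,  4.01093495e-01],
       [-1.00786486e-03,  4.01093703e-01,  9.16036476e-01],
       [-9.99999409e-01, -2.98517255e-05, -1.08717388e-03]]), 'wrist_force': array([ 0.06569727, -0.63130976, -0.07111728]), 'moment': array([-0.02456302, -0.0047242 ,  0.01788092]), 'width': 0.08503409860901096}
0.0187
```

View pics/scene0.png

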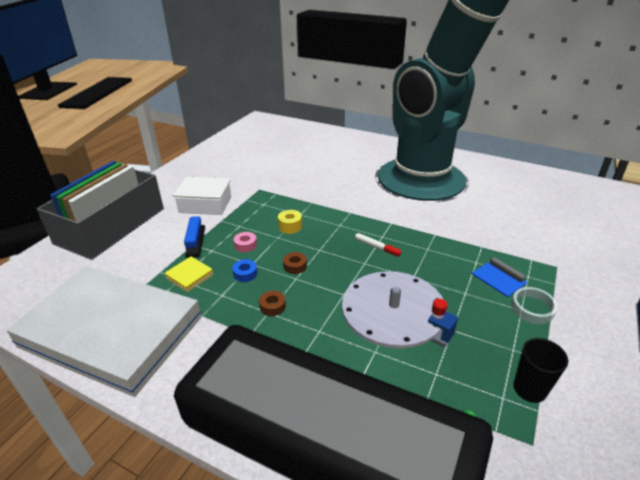

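View pics/top0.png

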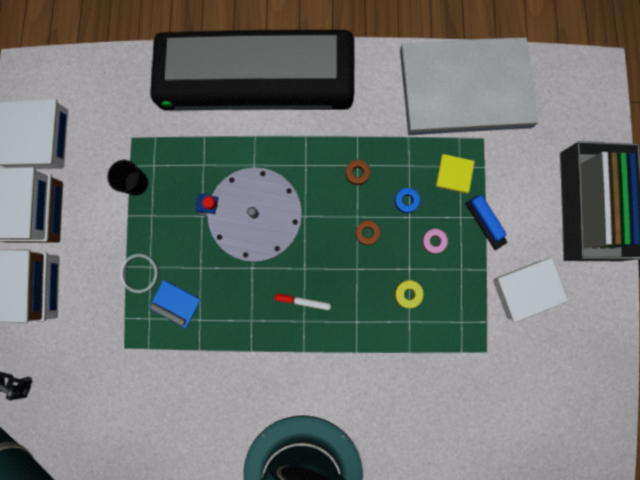

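The views show the blue collar at about top (407,200), the yellow roll (409,294), the spindle (252,212) and the red knob (208,203). Next I'll enlarge these areas to get exact pixels.

```bash
cat > h.py <<'E'
import numpy as np, cv2
from station import ctrl, viewer
def cal(n):
    c=viewer.get_calibration(n); K=np.array([[c['fx'],0,c['cx']],[0,c['fy'],c['cy']],[0,0,1.]])
    return K,np.array([c['k1'],0,0,0,0.]),np.array(c['rvec'],float),np.array(c['tvec'],float)
def p2w(n,uv,z):
    K,d,r,t=cal(n); q=cv2.undistortPointsIter(np.array([[uv]],float),K,d,None,None,(3,100,1e-12))[0,0]
    R=cv2.Rodrigues(r)[0]; o=-R.T@t; v=R.T@np.array([q[0],q[1],1]); s=(z-o[2])/v[2]; return o+s*v
def w2p(n,P):
    K,d,r,t=cal(n); return cv2.projectPoints(np.array(P,float).reshape(-1,1,3),r,t,K,d)[0][:,0]
def circ(P,rad,n=72):
    a=np.linspace(0,2*np.pi,n); return np.array(P)+np.c_[rad*np.cos(a),rad*np.sin(a),0*a]
def crop(im,u,v,w,h,s): 
    return cv2.resize(im[v:v+h,u:u+w],None,fx=s,fy=s,interpolation=cv2.INTER_CUBIC)
E
python3 - <<'E'
from h import *
t=cv2.imread('pics/top0.png'); s=cv2.imread('pics/scene0.png')
a=crop(t,385,180,50,50,8); b=crop(t,385,270,50,50,8)
cv2.imwrite('pics/c1.png',np.hstack([a,b]))
cv2.imwrite('pics/c2.png',crop(t,190,155,120,120,5))
cv2.imwrite('pics/c3.png',crop(s,335,260,130,100,6))
cv2.imwrite('pics/c4.png',crop(s,220,200,90,90,6))
E
```

```text
(no output)
```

View pics/c1.png

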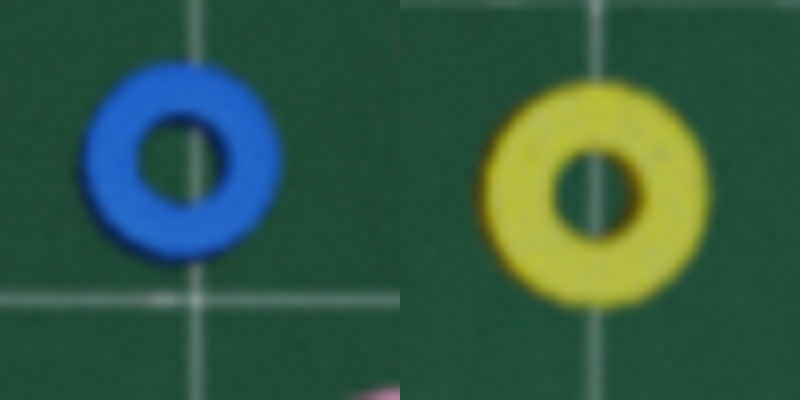

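View pics/c2.png

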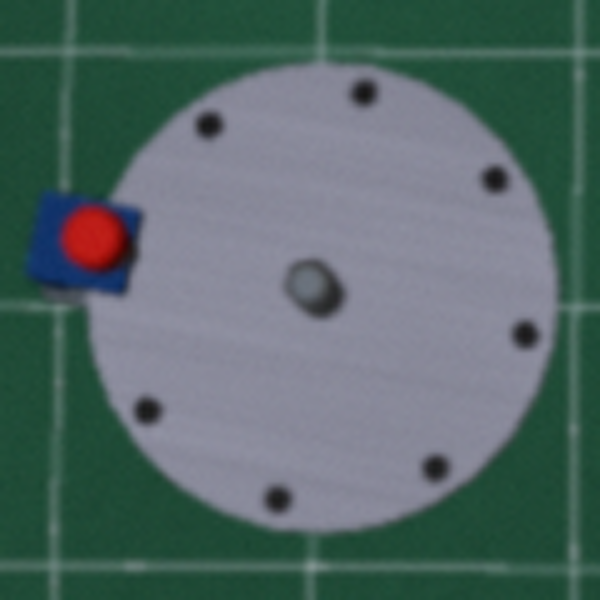

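View pics/c3.png

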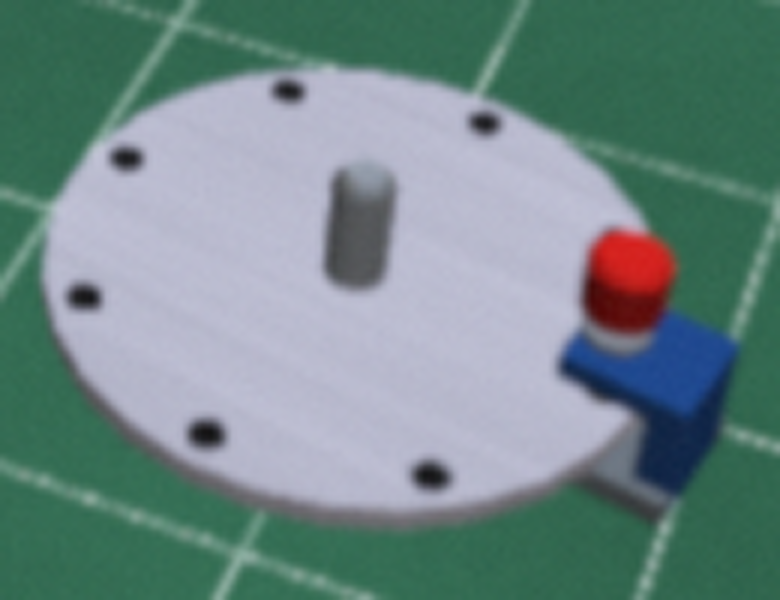

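View pics/c4.png

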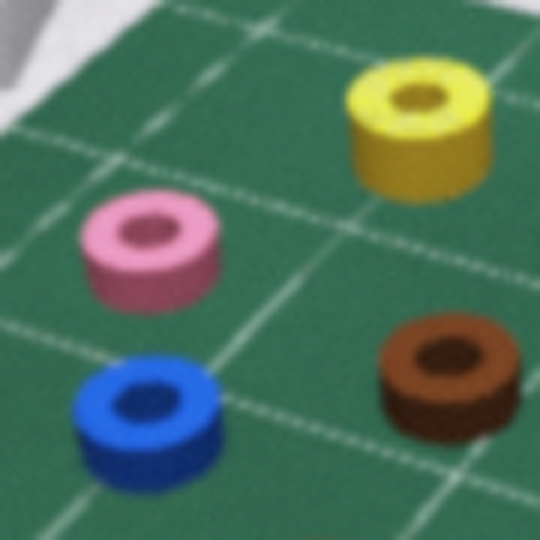

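Run:
```python
from h import *
f=lambda u0,v0,s,x,y:(u0+(x+.5)/s-.5, v0+(y+.5)/s-.5)
print('plate top',p2w('top',f(190,155,5,323,297),.022))
print('spindle tip top',p2w('top',f(190,155,5,309,281),.068))
print('spindle tip scene',p2w('scene',f(335,260,6,365,174),.067), 'base', p2w('scene',f(335,260,6,354,277),.022))
print('plate scene centre approx', [w2p('scene',[[*p2w('top',f(190,155,5,323,297),.022)[:2],.022]])])
print('knob top',p2w('top',f(190,155,5,93,237),.084),'scene',p2w('scene',f(335,260,6,632,262),.084))
print('collar top',p2w('top',f(385,180,8,184,160),.024),'scene',p2w('scene',f(220,200,6,148,403),.024))
print('roll top',p2w('top',f(385,270,8,197,194),.036),'scene',p2w('scene',f(220,200,6,419,97),.036))
# HSV fits
t=cv2.imread('pics/top0.png');hsv=cv2.cvtColor(t,cv2.COLOR_BGR2HSV)
big=cv2.resize(t,None,fx=8,fy=8,interpolation=cv2.INTER_CUBIC)
def fit(m,x0,y0,x1,y1):
    mm=np.zeros_like(m);mm[y0*8:y1*8,x0*8:x1*8]=m[y0*8:y1*8,x0*8:x1*8]
    c=max(cv2.findContours(mm,0,1)[0],key=cv2.contourArea)
    e=cv2.fitEllipse(cv2.convexHull(c)); return ((e[0][0]+.5)/8-.5,(e[0][1]+.5)/8-.5),np.array(e[1])/8
b=big.astype(int)
e=fit(((b[:,:,0]>140)&(b[:,:,2]<90)).astype('uint8')*255,390,180,425,220);print('collar',e,p2w('top',e[0],.024))
e=fit(((b[:,:,2]>135)&(b[:,:,0]<110)).astype('uint8')*255,390,275,430,315);print('roll',e,p2w('top',e[0],.036))
e=fit(((b[:,:,2]>110)&(b[:,:,0]>115)).astype('uint8')*255,205,160,305,265);print('plate',e,p2w('top',e[0],.022))
e=fit(((b[:,:,2]>150)&(b[:,:,0]<70)).astype('uint8')*255,195,190,220,215);print('knob',e,p2w('top',e[0],.084))
```

```text
plate top [0.59323454 0.11595665 0.022     ]
spindle tip top [0.59432288 0.11603651 0.068     ]
spindle tip scene [0.59303455 0.11533358 0.067     ] base [0.59599754 0.11662063 0.022     ]
plate scene centre approx [array([[393.72410032, 304.80458549]])]
knob top [0.61124709 0.20931436 0.084     ] scene [0.6137007  0.20965179 0.084     ]
collar top [ 0.62817951 -0.23216047  0.024     ] scene [ 0.62777722 -0.2320291   0.024     ]
roll top [ 0.41506007 -0.23352893  0.036     ] scene [ 0.41352707 -0.23468381  0.036     ]
collar ((407.3443603515625, 199.41876220703125), array([23.83680916, 24.13070869])) [ 0.62850492 -0.23166514  0.024     ]
roll ((408.99420166015625, 293.8951110839844), array([27.20022011, 27.28308105])) [ 0.41487541 -0.23309736  0.036     ]
plate ((254.03147888183594, 213.9842071533203), array([92.53311157, 93.93475342])) [0.59326914 0.11634291 0.022     ]
knob ((207.80982971191406, 201.90859985351562), array([10.09826374, 10.40514183])) [0.61144776 0.21018621 0.084     ]
```

>>> {"api": "arm_command", "payload": {
  "travel": [
    [0,0,0],
    [0,0,0],
    [0,0,0],
    [0,0,0],
    [0,0,0],
    [0,0,0],
    [0,0,0],
    [0,0,0]
  ],
  "dr": [
    [0.148,0,0],
    [0.148,0,0],
    [0.148,0,0],
    [0.148,0,0],
    [0.148,0,0],
    [0.148,0,0],
    [0.148,0,0],
    [0.148,0,0]
  ],
  "gripper": 1,
  "grip_force": 40
}}

```text
clock: 0.9
ee_pos: [0.2502, 0.5706, 0.2278]
tool_rot: [[-0.003, 0.044, 0.999], [-0.006, 0.999, -0.044], [-1.0, -0.006, -0.002]]
wrist_force: [0.2, -0.4, 0.2]
width: 0.0851
```

```bash
cat >> h.py <<'E'
def go(goal,ang=-10.8):
    s=ctrl.sense(); R=np.array(s['tool_rot']); p=np.array(s['ee_pos'])
    a=np.radians(ang); z=np.array([np.cos(a),np.sin(a),0]); x=np.array([0,0,-1.]); Rg=np.c_[x,np.cross(z,x),z]
    print('t',round(s['clock'],2),'p',p.round(4),'F',np.array(s['wrist_force']).round(2),'w',round(s['width'],4))
    print('shift',(R.T@(np.array(goal)-p)).round(4),'shift after turn',(Rg.T@(np.array(goal)-p)).round(4),'turn',cv2.Rodrigues(R.T@Rg)[0].ravel().round(4))
E
python3 -c "
from h import *
go([.628,-.232,.12])"
```

```text
t 0.9 p [0.2502 0.5706 0.2278] F [ 0.25 -0.4   0.2 ] w 0.0851
shift [ 0.1117 -0.7843  0.4132] shift after turn [ 0.1078 -0.7175  0.5215] turn [ 0.1441 -0.0018  0.0063]
```

>>> {"api": "arm_command", "payload": {
  "travel": [
    [0,0,0],
    [0,-0.04,0.029],
    [0,-0.04,0.029],
    [0,-0.04,0.029],
    [0,-0.04,0.029],
    [0,-0.04,0.029],
    [0,-0.04,0.029],
    [0,-0.04,0.029]
  ],
  "dr": [
    [0.144,-0.002,0.006],
    [0,0,0],
    [0,0,0],
    [0,0,0],
    [0,0,0],
    [0,0,0],
    [0,0,0],
    [0,0,0]
  ]
}}

```text
clock: 1.7
ee_pos: [0.3911, 0.254, 0.2249]
tool_rot: [[-0.003, 0.191, 0.982], [-0.002, 0.982, -0.191], [-1.0, -0.003, -0.002]]
wrist_force: [1.5, 0.6, 0.7]
width: 0.0858
```

>>> {"api": "arm_command", "payload": {
  "travel": [
    [0,-0.04,0.029],
    [0,-0.04,0.029],
    [0,-0.04,0.029],
    [0,-0.04,0.029],
    [0,-0.04,0.029],
    [0,-0.04,0.029]
  ],
  "dr": [
    [0,0,0],
    [0,0,0],
    [0,0,0],
    [0,0,0],
    [0,0,0],
    [0,0,0]
  ]
}}

```text
clock: 2.3
ee_pos: [0.515, -0.0191, 0.2254]
tool_rot: [[-0.002, 0.189, 0.982], [-0.0, 0.982, -0.189], [-1.0, -0.001, -0.002]]
wrist_force: [1.2, 1.6, 1.1]
width: 0.0855
```

```bash
python3 -c "
from h import *
go([.628,-.232,.12])"
```

```text
t 2.3 p [ 0.515  -0.0191  0.2254] F [1.23 1.62 1.14] w 0.0855
shift [ 0.1052 -0.1877  0.1513] shift after turn [ 0.1054 -0.1879  0.1509] turn [-0.0014 -0.0019  0.0005]
```

>>> {"api": "arm_command", "payload": {
  "travel": [
    [0.015,-0.037,0.03],
    [0.015,-0.037,0.03],
    [0.015,-0.037,0.03],
    [0.015,-0.037,0.03],
    [0.015,-0.037,0.03],
    [0,0,0],
    [0,0,0]
  ],
  "dr": [
    [0,0,0],
    [0,0,0],
    [0,0,0],
    [0,0,0],
    [0,0,0],
    [0,0,0],
    [0,0,0]
  ]
}}

```text
clock: 3.0
ee_pos: [0.626, -0.2367, 0.1466]
tool_rot: [[-0.005, 0.193, 0.981], [-0.001, 0.981, -0.193], [-1.0, -0.002, -0.005]]
wrist_force: [0.0, 0.3, -0.3]
width: 0.0855
```

```bash
python3 -c "
from h import *
go([.628,-.232,.055])
for n in ('scene','top'):
    im=viewer.snapshot(n)[:,:,::-1]; cv2.imwrite(f'pics/{n}1.png',im)
im=cv2.imread('pics/scene1.png'); cv2.imwrite('pics/c5.png',crop(im,190,170,130,120,6))
im=cv2.imread('pics/top1.png'); cv2.imwrite('pics/c6.png',crop(im,350,150,120,100,6))
"
```

```text
t 3.0 p [ 0.626  -0.2367  0.1466] F [ 0.01  0.29 -0.34] w 0.0855
shift [0.0916 0.0051 0.0016] shift after turn [0.0916 0.005  0.0011] turn [-0.0059 -0.0049  0.0016]
```

View pics/c5.png

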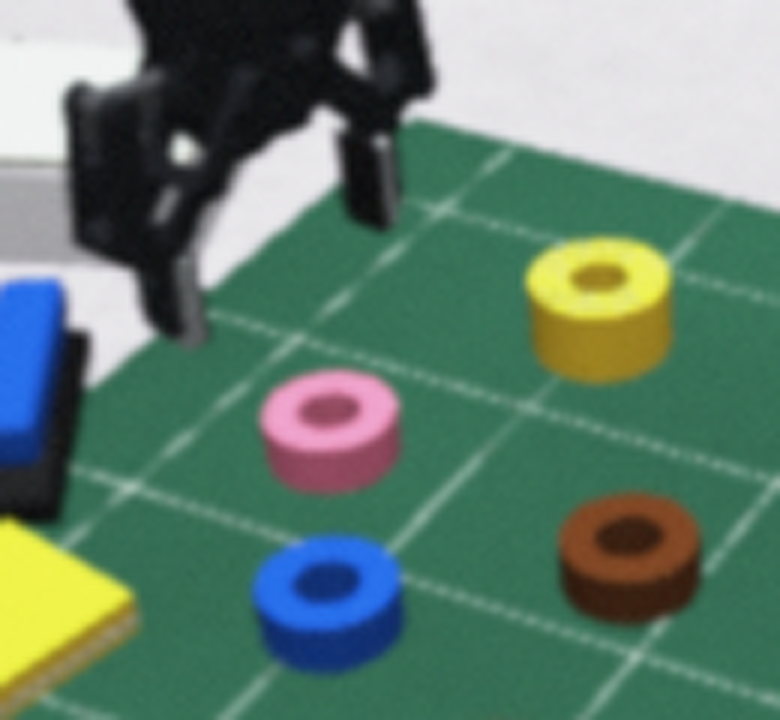

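View pics/c6.png

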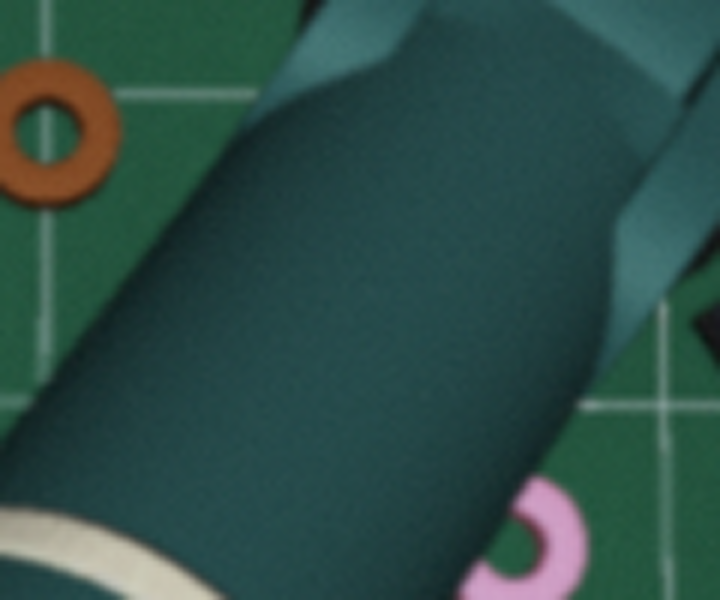

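The scene crop shows the open fingertips at (375,228) and (190,343), above and behind the collar, as expected. The top view is blocked by the arm. I'll check the tips against the stated TCP.

```bash
python3 -c "
from h import *
p=np.array([.626,-.2367,.1466]);z=np.array([.981,-.193,-.005])
for h in (0,.013):
    q=w2p('scene',[p+z*s*.0425+[0,0,h] for s in(-1,1)]); print(h,(q-[190,170])*6+2.5)
"
```

```text
0 [[366.76608755 258.70486928]
 [193.45182186 366.62941063]]
0.013 [[363.20178837 228.60016736]
 [188.25615013 335.71386281]]
```

>>> {"api": "arm_command", "payload": {
  "travel": [
    [0.03,0.005,0.001],
    [0.03,0,0],
    [0.031,0,0],
    [0,0,0],
    [0,0,0]
  ],
  "dr": [
    [-0.006,-0.005,0.002],
    [0,0,0],
    [0,0,0],
    [0,0,0],
    [0,0,0]
  ]
}}

```text
clock: 3.6
ee_pos: [0.6304, -0.2243, 0.0591]
tool_rot: [[0.008, 0.179, 0.984], [0.002, 0.984, -0.179], [-1.0, 0.003, 0.008]]
wrist_force: [0.6, -1.3, 1.1]
width: 0.085
```

```bash
python3 -c "
from h import *
go([.628,-.232,.004])
"
```

```text
t 3.6 p [ 0.6304 -0.2243  0.0591] F [ 0.64 -1.29  1.08] w 0.085
shift [ 0.0551 -0.0082 -0.0014] shift after turn [ 0.0551 -0.008  -0.0009] turn [ 0.0086  0.0075 -0.0035]
```

>>> {"api": "arm_command", "payload": {
  "travel": [
    [0.015,-0.006,-0.001],
    [0.015,-0.001,0],
    [0.01,0,0],
    [0,0,0],
    [0,0,0]
  ],
  "dr": [
    [0.007,0.006,-0.003],
    [0,0,0],
    [0,0,0],
    [0,0,0],
    [0,0,0]
  ]
}}

```text
clock: 4.1
ee_pos: [0.6302, -0.231, 0.0204]
tool_rot: [[0.006, 0.185, 0.983], [-0.001, 0.983, -0.185], [-1.0, 0.0, 0.006]]
wrist_force: [0.5, -0.3, 0.4]
width: 0.0857
```

```bash
python3 -c "
from h import *
go([.628,-.232,.004])
"
```

```text
t 4.1 p [ 0.6302 -0.231   0.0204] F [ 0.55 -0.29  0.4 ] w 0.0857
shift [ 0.0164 -0.0014 -0.0021] shift after turn [ 0.0164 -0.0014 -0.002 ] turn [ 0.0023  0.0061 -0.0003]
```

>>> {"api": "arm_command", "payload": {
  "travel": [
    [0.008,-0.001,-0.002],
    [0.008,0,0],
    [0,0,0],
    [0,0,0]
  ],
  "dr": [
    [0.002,0.006,0],
    [0,0,0],
    [0,0,0],
    [0,0,0]
  ]
}}

```text
clock: 4.5
ee_pos: [0.6282, -0.2319, 0.0036]
tool_rot: [[0.0, 0.187, 0.982], [0.0, 0.982, -0.187], [-1.0, 0.0, 0.0]]
wrist_force: [0.3, -0.5, 0.4]
width: 0.0854
```

```bash
python3 -c "
from h import *
go([.628,-.232,.004])
im=viewer.snapshot('scene')[:,:,::-1]; cv2.imwrite('pics/c7.png',crop(im,190,200,120,100,6))
"
```

```text
t 4.5 p [ 0.6282 -0.2319  0.0036] F [ 0.29 -0.48  0.44] w 0.0854
shift [-0.0004 -0.0001 -0.0002] shift after turn [-0.0004 -0.0001 -0.0002] turn [ 0.      0.0003 -0.0003]
```

View pics/c7.png

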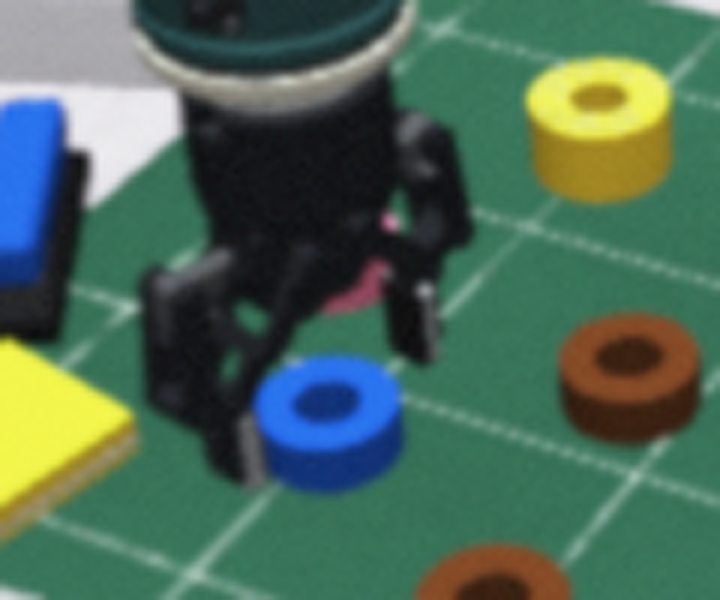

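The fingers straddle the collar in the scene crop (collar centre about (330,405)). Closing.

>>> {"api": "arm_command", "payload": {
  "travel": [
    [0,0,0],
    [0,0,0],
    [0,0,0],
    [0,0,0],
    [0,0,0],
    [0,0,0]
  ],
  "dr": [
    [0,0,0],
    [0,0,0],
    [0,0,0],
    [0,0,0],
    [0,0,0],
    [0,0,0]
  ],
  "gripper": -1,
  "grip_force": 35
}}

```text
clock: 5.15
ee_pos: [0.6287, -0.2319, 0.0047]
tool_rot: [[0.002, 0.187, 0.982], [0.0, 0.982, -0.187], [-1.0, 0.0, 0.002]]
wrist_force: [-0.4, 0.1, -1.2]
width: 0.0548
```

```bash
python3 -c "
from h import *
go([.628,-.232,.2])
im=viewer.snapshot('scene')[:,:,::-1]; cv2.imwrite('pics/c8.png',crop(im,190,200,120,100,6))
"
```

```text
t 5.15 p [ 0.6287 -0.2319  0.0047] F [-0.44  0.11 -1.19] w 0.0548
shift [-0.1953 -0.0002 -0.0003] shift after turn [-0.1953 -0.0002 -0.0006] turn [ 0.0003  0.0016 -0.0003]
```

View pics/c8.png

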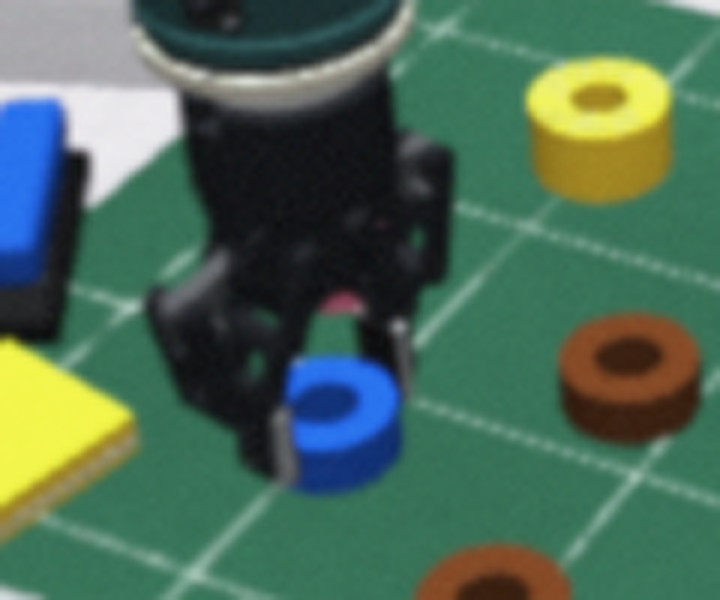

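The collar is gripped, with both pads on its sides. Lifting.

>>> {"api": "arm_command", "payload": {
  "travel": [
    [-0.02,0,0],
    [-0.04,0,0],
    [-0.04,0,0],
    [-0.04,0,0],
    [0,0,0],
    [0,0,0]
  ],
  "dr": [
    [0,0,0],
    [0,0,0],
    [0,0,0],
    [0,0,0],
    [0,0,0],
    [0,0,0]
  ]
}}

```text
clock: 5.8
ee_pos: [0.6279, -0.2326, 0.1563]
tool_rot: [[0.003, 0.189, 0.982], [-0.001, 0.982, -0.189], [-1.0, -0.0, 0.003]]
wrist_force: [0.6, -0.2, -1.5]
width: 0.0549
```

```bash
python3 -c "
from h import *
go([.594,.116,.12])
im=viewer.snapshot('scene')[:,:,::-1]; cv2.imwrite('pics/c9.png',crop(im,190,150,120,100,6))
"
```

```text
t 5.8 p [ 0.6279 -0.2326  0.1563] F [ 0.64 -0.25 -1.54] w 0.0549
shift [ 0.036   0.336  -0.0991] shift after turn [ 0.0363  0.3361 -0.0986] turn [-0.0012  0.003   0.    ]
```

View pics/c9.png

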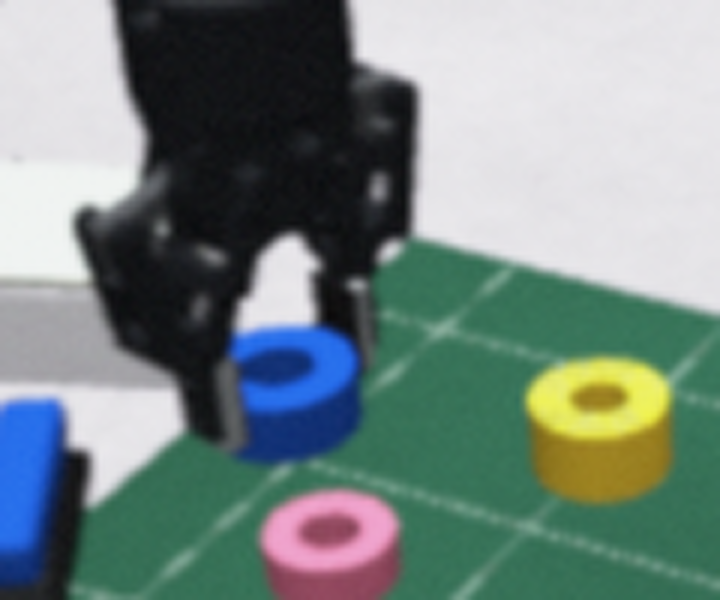

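The collar is held level in the air. Carrying it to the spindle.

>>> {"api": "arm_command", "payload": {
  "travel": [
    [0,0.03,-0.009],
    [0,0.037,-0.011],
    [0,0.037,-0.011],
    [0,0.037,-0.011],
    [0,0.037,-0.011],
    [0,0.037,-0.011],
    [0,0.037,-0.011],
    [0,0.037,-0.011]
  ],
  "dr": [
    [0,0,0],
    [0,0,0],
    [0,0,0],
    [0,0,0],
    [0,0,0],
    [0,0,0],
    [0,0,0],
    [0,0,0]
  ]
}}

```text
clock: 6.65
ee_pos: [0.5944, 0.0704, 0.1519]
tool_rot: [[-0.004, 0.2, 0.98], [-0.005, 0.98, -0.2], [-1.0, -0.006, -0.003]]
wrist_force: [1.6, 0.6, -0.5]
width: 0.0543
```

>>> {"api": "arm_command", "payload": {
  "travel": [
    [0,0,0],
    [0,0,0],
    [0,0,0]
  ],
  "dr": [
    [0,0,0],
    [0,0,0],
    [0,0,0]
  ]
}}

```text
clock: 6.95
ee_pos: [0.5927, 0.0766, 0.1501]
tool_rot: [[-0.007, 0.192, 0.981], [-0.004, 0.981, -0.192], [-1.0, -0.006, -0.006]]
wrist_force: [-0.2, -1.6, -0.2]
width: 0.0542
```

```bash
python3 -c "
from h import *
go([.594,.116,.1])
"
```

```text
t 6.95 p [0.5927 0.0766 0.1501] F [-0.16 -1.64 -0.19] w 0.0542
shift [ 0.0499  0.0392 -0.0059] shift after turn [ 0.0501  0.0389 -0.0061] turn [-0.0044 -0.0064  0.0058]
```

>>> {"api": "arm_command", "payload": {
  "travel": [
    [0.015,0.019,-0.003],
    [0.015,0.019,-0.003],
    [0,0,0],
    [0,0,0],
    [0,0,0]
  ],
  "dr": [
    [-0.004,-0.006,0.006],
    [0,0,0],
    [0,0,0],
    [0,0,0],
    [0,0,0]
  ]
}}

```text
clock: 7.45
ee_pos: [0.5946, 0.1118, 0.118]
tool_rot: [[-0.001, 0.194, 0.981], [-0.002, 0.981, -0.194], [-1.0, -0.002, -0.001]]
wrist_force: [0.4, 0.4, -0.1]
width: 0.0548
```

```bash
python3 -c "
from h import *
go([.594,.116,.085])
im=viewer.snapshot('scene')[:,:,::-1]; cv2.imwrite('pics/c10.png',crop(im,340,230,120,100,6))
im=viewer.snapshot('top')[:,:,::-1]; cv2.imwrite('pics/c11.png',crop(im,190,150,120,100,6))
"
```

```text
t 7.45 p [0.5946 0.1118 0.118 ] F [ 0.35  0.41 -0.06] w 0.0548
shift [ 0.033   0.0041 -0.0014] shift after turn [ 0.033   0.004  -0.0014] turn [-0.0071 -0.0007  0.0021]
```

View pics/c10.png

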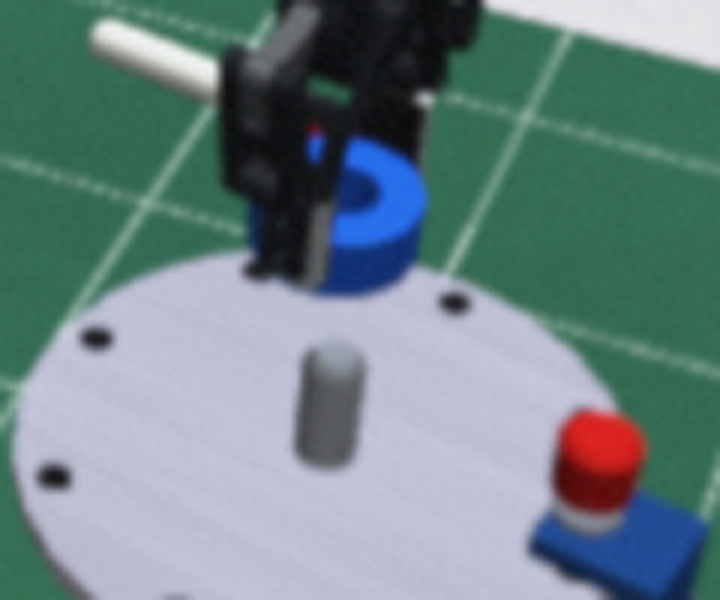

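View pics/c11.png

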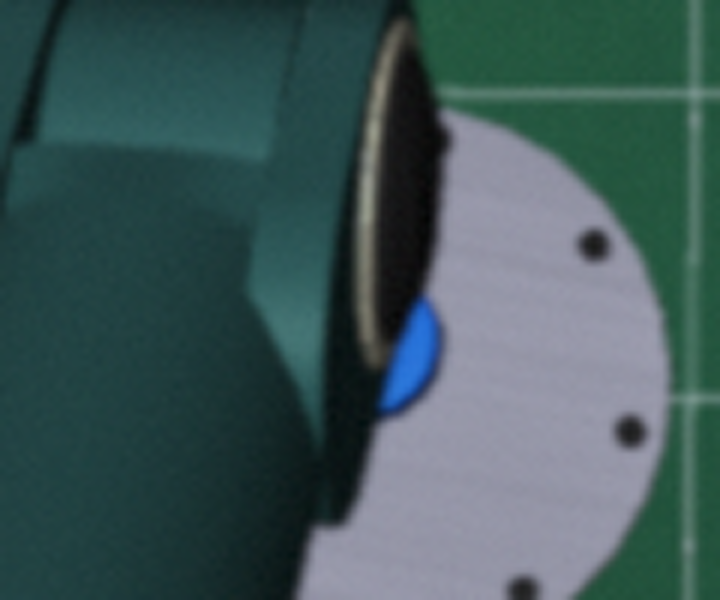

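```bash
cat >> h.py <<'E'
def overlay(name,src,dst,u,v,w,h,s,P,rad,ht,rb=.013):
    # P = bottom centre
    im=crop(src,u,v,w,h,s)
    for z,r,c in((0,rad,(0,255,255)),(ht,rad,(255,255,255)),(ht,rb,(0,0,255))):
        q=(w2p(name,circ(np.array(P)+[0,0,z],r))-[u,v]+.5)*s-.5
        cv2.polylines(im,[q.round().astype(int).reshape(-1,1,2)],True,c,1)
    cv2.imwrite(dst,im)
E
python3 -c "
from h import *
im=viewer.snapshot('scene')[:,:,::-1].copy()
p=ctrl.sense()['ee_pos']; print(p)
overlay('scene',im,'pics/c12.png',370,240,60,50,12,[p[0],p[1],p[2]-.0047],.028,.024)
"
```

```text
[0.5947939  0.1116977  0.11842351]
```

View pics/c12.png

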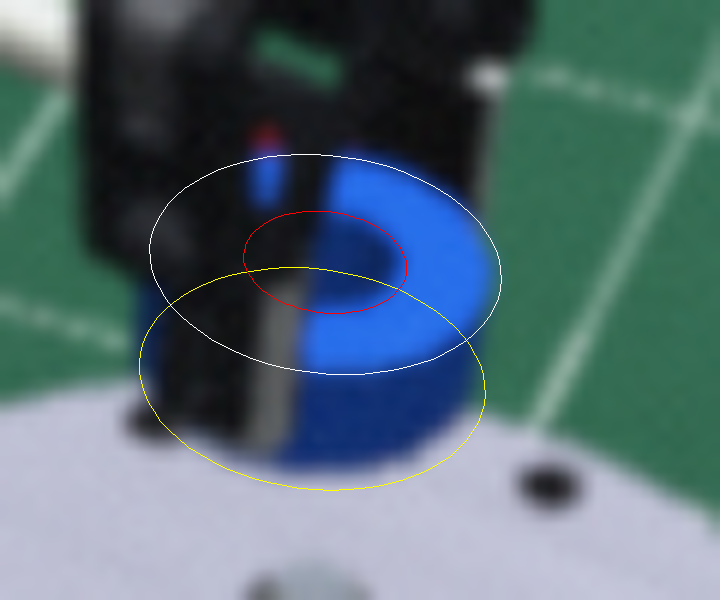

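```bash
python3 -c "
from h import *
im=np.zeros((480,640,3),np.uint8)
for f,o,u,v,P in (('c7',(190,200),228,245,[.628,-.232,0]),('c8',(190,200),228,245,[.6287,-.2319,0]),('c9',(190,150),218,190,[.6279,-.2326,.1516])):
    a=cv2.imread(f'pics/{f}.png'); a=cv2.resize(a,None,fx=2,fy=2,interpolation=cv2.INTER_CUBIC)
    s=12;U=(u-o[0])*s;V=(v-o[1])*s; a=a[V:V+45*s,U:U+40*s].copy()
    for z,r,c in((0,.028,(0,255,255)),(.024,.028,(255,255,255)),(.024,.013,(0,0,255))):
        q=(w2p('scene',circ(np.array(P)+[0,0,z],r))-[u,v]+.5)*s-.5
        cv2.polylines(a,[q.round().astype(int).reshape(-1,1,2)],True,c,1)
    a=cv2.resize(a,None,fx=.55,fy=.55,interpolation=cv2.INTER_AREA)
    cv2.imwrite(f'pics/o_{f}.png',a)
cv2.imwrite('pics/o.png',np.hstack([cv2.imread(f'pics/o_{f}.png') for f in('c7','c8','c9')]))
"
```

```text
(no output)
```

View pics/o.png

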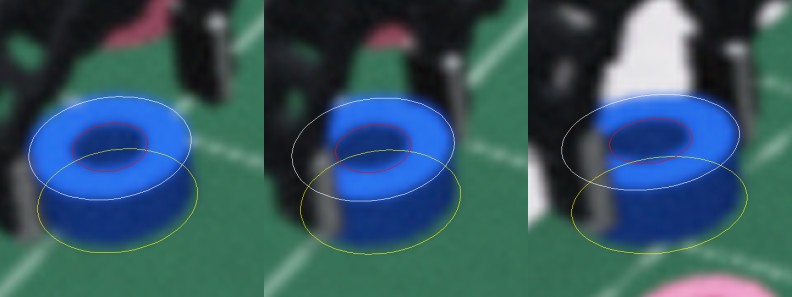

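>>> {"api": "arm_command", "payload": {
  "travel": [
    [0.014,0.003,-0.001],
    [0.014,0.001,0],
    [0,0,0],
    [0,0,0],
    [0,0,0]
  ],
  "dr": [
    [-0.006,0,0.002],
    [0,0,0],
    [0,0,0],
    [0,0,0],
    [0,0,0]
  ]
}}

```text
clock: 8.1
ee_pos: [0.5945, 0.1154, 0.0879]
tool_rot: [[-0.0, 0.189, 0.982], [0.0, 0.982, -0.189], [-1.0, 0.0, -0.0]]
wrist_force: [0.2, 0.4, -0.4]
width: 0.0548
```

```bash
python3 -c "
from h import *
go([.594,.1165,.08])
im=viewer.snapshot('scene')[:,:,::-1].copy()
p=ctrl.sense()['ee_pos']
overlay('scene',im,'pics/c13.png',365,255,60,55,12,[p[0],p[1],p[2]-.0047],.028,.024)
"
```

```text
t 8.1 p [0.5945 0.1154 0.0879] F [ 0.23  0.41 -0.43] w 0.0548
shift [ 0.0079  0.001  -0.0007] shift after turn [ 0.0079  0.001  -0.0007] turn [-0.0018 -0.0003 -0.0003]
```

View pics/c13.png

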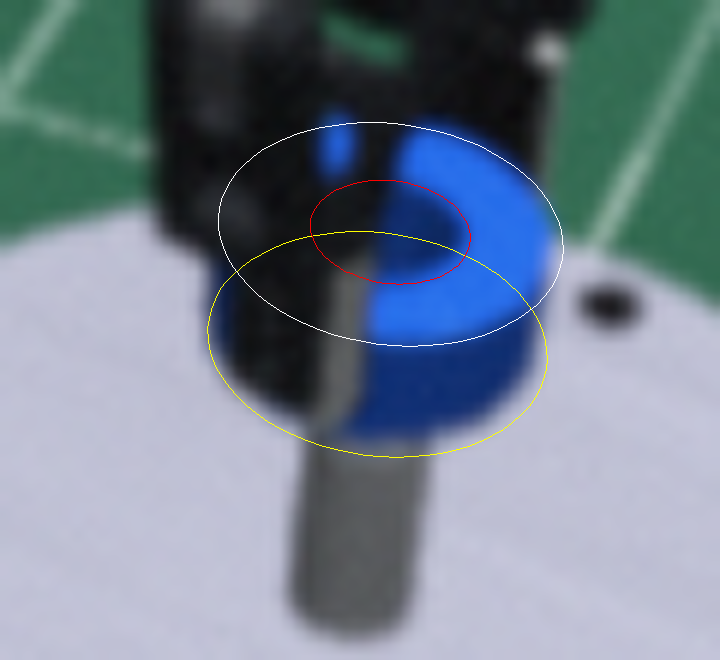

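>>> {"api": "arm_command", "payload": {
  "travel": [
    [0,0.0015,-0.0003],
    [0.008,0,0],
    [0.006,0,0],
    [0,0,0],
    [0,0,0]
  ],
  "dr": [
    [-0.002,0,0],
    [0,0,0],
    [0,0,0],
    [0,0,0],
    [0,0,0]
  ]
}}

```text
clock: 8.65
ee_pos: [0.5949, 0.1172, 0.0733]
tool_rot: [[0.001, 0.187, 0.982], [0.001, 0.982, -0.187], [-1.0, 0.001, 0.001]]
wrist_force: [0.0, 0.0, -1.0]
width: 0.0547
```

```bash
python3 -c "
from h import *
go([.594,.117,.027])
im=viewer.snapshot('scene')[:,:,::-1].copy()
p=ctrl.sense()['ee_pos']
overlay('scene',im,'pics/c14.png',365,255,60,55,12,[p[0],p[1],p[2]-.0047],.028,.024)
"
```

```text
t 8.65 p [0.5949 0.1172 0.0733] F [ 0.01  0.01 -1.  ] w 0.0547
shift [ 0.0463 -0.0004 -0.0009] shift after turn [ 0.0463 -0.0004 -0.0008] turn [ 0.0005  0.0008 -0.001 ]
```

View pics/c14.png

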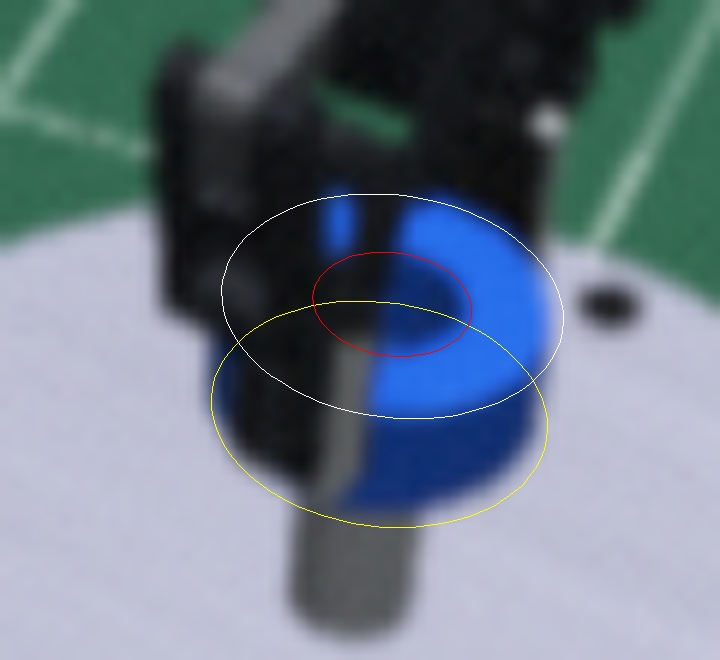

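The collar is just above the tip and lined up to within about 1 mm. I'll descend in small steps and watch the force.

>>> {"api": "arm_command", "payload": {
  "travel": [
    [0.005,0,-0.0004],
    [0.005,0,0],
    [0.004,0,0],
    [0,0,0],
    [0,0,0]
  ],
  "dr": [
    [0,0,0],
    [0,0,0],
    [0,0,0],
    [0,0,0],
    [0,0,0]
  ]
}}

```text
clock: 9.2
ee_pos: [0.5944, 0.1172, 0.0581]
tool_rot: [[0.001, 0.187, 0.982], [0.001, 0.982, -0.187], [-1.0, 0.001, 0.001]]
wrist_force: [-0.3, -0.7, 0.2]
width: 0.0547
```

```bash
python3 -c "
from h import *
go([.594,.117,.027])
"
```

```text
t 9.2 p [0.5944 0.1172 0.0581] F [-0.34 -0.71  0.23] w 0.0547
shift [ 0.0311 -0.0003 -0.0004] shift after turn [ 0.0311 -0.0003 -0.0004] turn [ 0.0004  0.0008 -0.0009]
```

>>> {"api": "arm_command", "payload": {
  "travel": [
    [0.008,0,0],
    [0.008,0,0],
    [0.006,0,0],
    [0,0,0],
    [0,0,0]
  ],
  "dr": [
    [0,0,0],
    [0,0,0],
    [0,0,0],
    [0,0,0],
    [0,0,0]
  ]
}}

```text
clock: 9.7
ee_pos: [0.5943, 0.1172, 0.0338]
tool_rot: [[0.001, 0.187, 0.982], [0.001, 0.982, -0.187], [-1.0, 0.001, 0.0]]
wrist_force: [0.1, -0.4, 0.1]
width: 0.0545
```

```bash
python3 -c "
from h import *
go([.594,.117,.027])
"
```

```text
t 9.7 p [0.5943 0.1172 0.0338] F [ 0.11 -0.37  0.14] w 0.0545
shift [ 0.0068 -0.0003 -0.0003] shift after turn [ 0.0068 -0.0003 -0.0003] turn [ 0.0004  0.0004 -0.0007]
```

>>> {"api": "arm_command", "payload": {
  "travel": [
    [0.003,0,0],
    [0.002,0,0],
    [0.001,0,0],
    [0,0,0]
  ],
  "dr": [
    [0,0,0],
    [0,0,0],
    [0,0,0],
    [0,0,0]
  ]
}}

```text
clock: 10.1
ee_pos: [0.5946, 0.1173, 0.0277]
tool_rot: [[0.001, 0.187, 0.982], [0.001, 0.982, -0.187], [-1.0, 0.001, 0.001]]
wrist_force: [0.2, 0.7, -0.5]
width: 0.0545
```

```bash
python3 -c "
from h import *
go([.594,.117,.025])
im=viewer.snapshot('scene')[:,:,::-1].copy()
cv2.imwrite('pics/c15.png',crop(im,350,250,100,90,8))
"
```

```text
t 10.1 p [0.5946 0.1173 0.0277] F [ 0.25  0.69 -0.47] w 0.0545
shift [ 0.0027 -0.0004 -0.0005] shift after turn [ 0.0027 -0.0004 -0.0005] turn [ 0.0004  0.001  -0.0011]
```

View pics/c15.png

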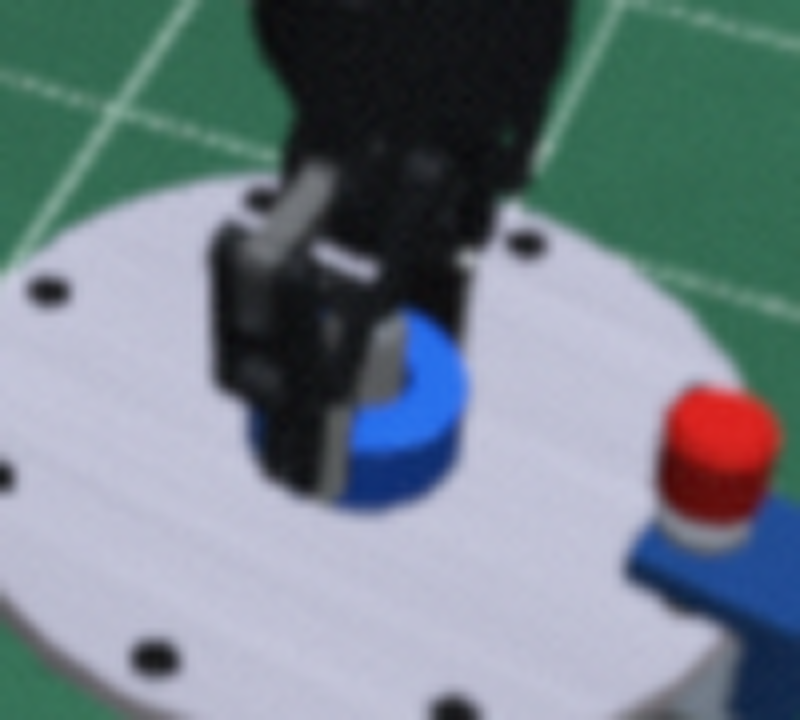

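The collar is around the spindle and close to the plate. I'll lower it 1–2 mm more until it touches.

>>> {"api": "arm_command", "payload": {
  "travel": [
    [0.001,0,-0.0005],
    [0.001,0,0],
    [0,0,0]
  ],
  "dr": [
    [0,0,0],
    [0,0,0],
    [0,0,0]
  ]
}}

```text
clock: 10.45
ee_pos: [0.5943, 0.1175, 0.0265]
tool_rot: [[0.002, 0.187, 0.982], [0.001, 0.982, -0.187], [-1.0, 0.002, 0.001]]
wrist_force: [-0.2, -0.2, -0.7]
width: 0.0547
```

>>> {"api": "arm_command", "payload": {
  "travel": [
    [0.0015,0,0],
    [0.001,0,0],
    [0,0,0]
  ],
  "dr": [
    [0,0,0],
    [0,0,0],
    [0,0,0]
  ]
}}

```text
clock: 10.75
ee_pos: [0.5944, 0.1175, 0.0266]
tool_rot: [[0.002, 0.187, 0.982], [0.003, 0.982, -0.187], [-1.0, 0.004, 0.001]]
wrist_force: [1.0, 0.3, -0.4]
width: 0.0542
```

The TCP stalled at 0.0266 m, which matches the expected home height of 0.0267 m. Releasing.

>>> {"api": "arm_command", "payload": {
  "travel": [
    [0,0,0],
    [0,0,0],
    [0,0,0],
    [0,0,0],
    [0,0,0],
    [0,0,0]
  ],
  "dr": [
    [0,0,0],
    [0,0,0],
    [0,0,0],
    [0,0,0],
    [0,0,0],
    [0,0,0]
  ],
  "gripper": 1
}}

```text
clock: 11.35
ee_pos: [0.5945, 0.1176, 0.0263]
tool_rot: [[0.002, 0.187, 0.982], [0.003, 0.982, -0.187], [-1.0, 0.003, 0.001]]
wrist_force: [0.2, 0.5, -0.2]
width: 0.0852
```

>>> {"api": "arm_command", "payload": {
  "travel": [
    [-0.02,0,0],
    [-0.04,0,0],
    [-0.04,0,0],
    [0,0,0],
    [0,0,0]
  ],
  "dr": [
    [0,0,0],
    [0,0,0],
    [0,0,0],
    [0,0,0],
    [0,0,0]
  ]
}}

```text
clock: 11.85
ee_pos: [0.5936, 0.117, 0.129]
tool_rot: [[-0.0, 0.187, 0.982], [0.002, 0.982, -0.187], [-1.0, 0.002, -0.001]]
wrist_force: [-1.0, 1.6, -0.7]
width: 0.0856
```

```bash
python3 -c "
from h import *
go([.4145,-.2335,.12])
im=viewer.snapshot('scene')[:,:,::-1].copy()
overlay('scene',im,'pics/c16.png',355,250,70,60,10,[.594,.1165,.022],.028,.024)
"
```

```text
t 11.85 p [0.5936 0.117  0.129 ] F [-0.97  1.61 -0.75] w 0.0856
shift [ 0.0082 -0.3779 -0.1103] shift after turn [ 0.009  -0.3779 -0.1103] turn [-0.0001 -0.0007 -0.0022]
```

View pics/c16.png

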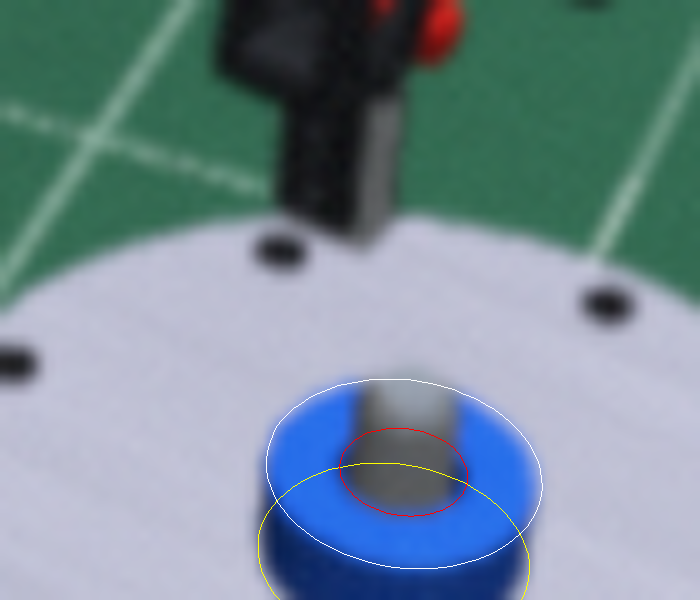

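The collar sits flat and home, with the spindle inside its bore. Now the roll.

>>> {"api": "arm_command", "payload": {
  "travel": [
    [0,-0.03,-0.009],
    [0,-0.042,-0.012],
    [0,-0.042,-0.012],
    [0,-0.042,-0.012],
    [0,-0.042,-0.012],
    [0,-0.042,-0.012],
    [0,-0.042,-0.012],
    [0,-0.042,-0.012]
  ],
  "dr": [
    [0,0,0],
    [0,0,0],
    [0,0,0],
    [0,0,0],
    [0,0,0],
    [0,0,0],
    [0,0,0],
    [0,0,0]
  ]
}}

```text
clock: 12.7
ee_pos: [0.4363, -0.1886, 0.1225]
tool_rot: [[-0.007, 0.177, 0.984], [0.001, 0.984, -0.177], [-1.0, 0.0, -0.007]]
wrist_force: [1.3, -1.3, 0.0]
width: 0.0853
```

>>> {"api": "arm_command", "payload": {
  "travel": [
    [0,-0.02,-0.006],
    [0,0,0],
    [0,0,0]
  ],
  "dr": [
    [0,0,0],
    [0,0,0],
    [0,0,0]
  ]
}}

```text
clock: 13.0
ee_pos: [0.4222, -0.2127, 0.121]
tool_rot: [[-0.01, 0.186, 0.983], [0.001, 0.983, -0.186], [-1.0, -0.001, -0.01]]
wrist_force: [0.1, -0.7, -0.2]
width: 0.0854
```

```bash
python3 -c "
from h import *
go([.4145,-.2335,.07])
"
```

```text
t 13.0 p [ 0.4222 -0.2127  0.121 ] F [ 0.08 -0.68 -0.22] w 0.0854
shift [ 0.051  -0.0218 -0.0032] shift after turn [ 0.051  -0.0219 -0.0037] turn [ 0.0017 -0.01    0.0012]
```

>>> {"api": "arm_command", "payload": {
  "travel": [
    [0.02,-0.018,-0.003],
    [0.015,-0.002,0],
    [0.01,0,0],
    [0,0,0],
    [0,0,0]
  ],
  "dr": [
    [0.002,-0.01,0.001],
    [0,0,0],
    [0,0,0],
    [0,0,0],
    [0,0,0]
  ]
}}

```text
clock: 13.5
ee_pos: [0.4175, -0.2281, 0.0733]
tool_rot: [[-0.001, 0.181, 0.983], [0.001, 0.983, -0.181], [-1.0, 0.001, -0.001]]
wrist_force: [-0.5, 0.9, -0.8]
width: 0.0856
```

```bash
python3 -c "
from h import *
go([.4145,-.2335,.012])
"
```

```text
t 13.5 p [ 0.4175 -0.2281  0.0733] F [-0.48  0.9  -0.84] w 0.0856
shift [ 0.0613 -0.0059 -0.0018] shift after turn [ 0.0613 -0.0059 -0.0019] turn [ 0.0061 -0.0015 -0.0005]
```

>>> {"api": "arm_command", "payload": {
  "travel": [
    [0.015,-0.005,-0.001],
    [0.02,-0.001,-0.001],
    [0.01,0,0],
    [0,0,0],
    [0,0,0]
  ],
  "dr": [
    [0.006,-0.001,0],
    [0,0,0],
    [0,0,0],
    [0,0,0],
    [0,0,0]
  ]
}}

```text
clock: 14.0
ee_pos: [0.416, -0.2331, 0.027]
tool_rot: [[0.002, 0.185, 0.983], [0.0, 0.983, -0.185], [-1.0, 0.001, 0.002]]
wrist_force: [0.5, -0.5, -0.3]
width: 0.0854
```

```bash
python3 -c "
from h import *
go([.4145,-.2335,.004])
"
```

```text
t 14.0 p [ 0.416  -0.2331  0.027 ] F [ 0.52 -0.49 -0.35] w 0.0854
shift [ 0.023  -0.0007 -0.0015] shift after turn [ 0.023  -0.0007 -0.0014] turn [ 0.0019  0.002  -0.0005]
```

>>> {"api": "arm_command", "payload": {
  "travel": [
    [0.01,-0.0007,-0.0014],
    [0.01,0,0],
    [0.003,0,0],
    [0,0,0],
    [0,0,0]
  ],
  "dr": [
    [0.002,0.002,0],
    [0,0,0],
    [0,0,0],
    [0,0,0],
    [0,0,0]
  ]
}}

```text
clock: 14.5
ee_pos: [0.4152, -0.2337, 0.003]
tool_rot: [[0.002, 0.187, 0.982], [0.0, 0.982, -0.187], [-1.0, 0.0, 0.001]]
wrist_force: [0.6, -0.3, 0.1]
width: 0.0853
```

```bash
python3 -c "
from h import *
go([.4145,-.2335,.004])
im=viewer.snapshot('scene')[:,:,::-1].copy()
overlay('scene',im,'pics/c17.png',255,190,70,60,10,[.4145,-.2335,0],.031,.036)
"
```

```text
t 14.5 p [ 0.4152 -0.2337  0.003 ] F [ 0.55 -0.28  0.13] w 0.0853
shift [-0.001   0.0001 -0.0007] shift after turn [-0.001   0.0001 -0.0007] turn [ 0.      0.0015 -0.0005]
```

View pics/c17.png

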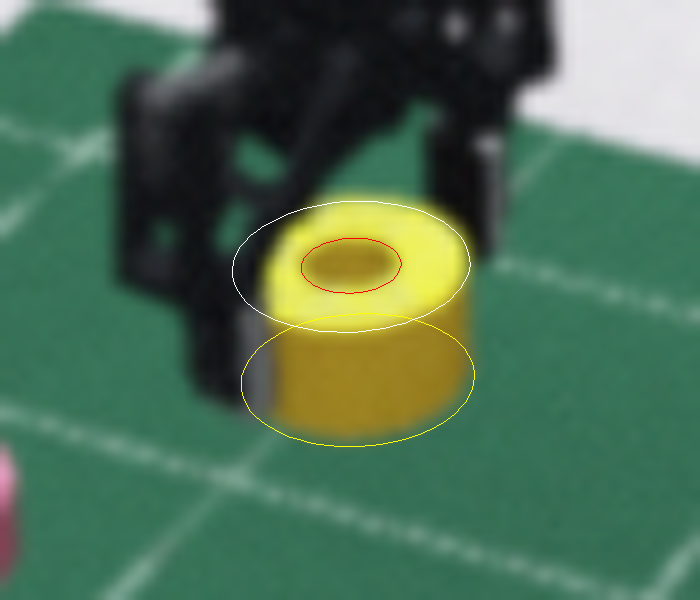

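The fingers straddle the roll and the overlay agrees with it. Closing.

>>> {"api": "arm_command", "payload": {
  "travel": [
    [0,0,0],
    [0,0,0],
    [0,0,0],
    [0,0,0],
    [0,0,0],
    [0,0,0]
  ],
  "dr": [
    [0,0,0],
    [0,0,0],
    [0,0,0],
    [0,0,0],
    [0,0,0],
    [0,0,0]
  ],
  "gripper": -1,
  "grip_force": 40
}}

```text
clock: 15.15
ee_pos: [0.4156, -0.2337, 0.0042]
tool_rot: [[0.003, 0.187, 0.982], [0.0, 0.982, -0.187], [-1.0, 0.001, 0.003]]
wrist_force: [-0.9, -0.5, -0.5]
width: 0.0618
```

>>> {"api": "arm_command", "payload": {
  "travel": [
    [-0.02,0,0],
    [-0.04,0,0],
    [-0.04,0,0],
    [-0.03,0,0],
    [0,0,0],
    [0,0,0]
  ],
  "dr": [
    [0,0,0],
    [0,0,0],
    [0,0,0],
    [0,0,0],
    [0,0,0],
    [0,0,0]
  ]
}}

```text
clock: 15.75
ee_pos: [0.4143, -0.2335, 0.1379]
tool_rot: [[0.0, 0.188, 0.982], [0.001, 0.982, -0.188], [-1.0, 0.001, 0.0]]
wrist_force: [-0.5, -0.1, -1.0]
width: 0.0616
```

```bash
python3 -c "
from h import *
go([.594,.1165,.13])
p=ctrl.sense()['ee_pos']
im=viewer.snapshot('scene')[:,:,::-1].copy()
overlay('scene',im,'pics/c18.png',240,120,80,70,10,[p[0],p[1],p[2]-.0035],.031,.036)
"
```

```text
t 15.75 p [ 0.4143 -0.2335  0.1379] F [-0.53 -0.07 -1.02] w 0.0616
shift [0.0083 0.3775 0.1108] shift after turn [0.0079 0.3775 0.111 ] turn [-0.0004  0.0001 -0.0012]
```

View pics/c18.png

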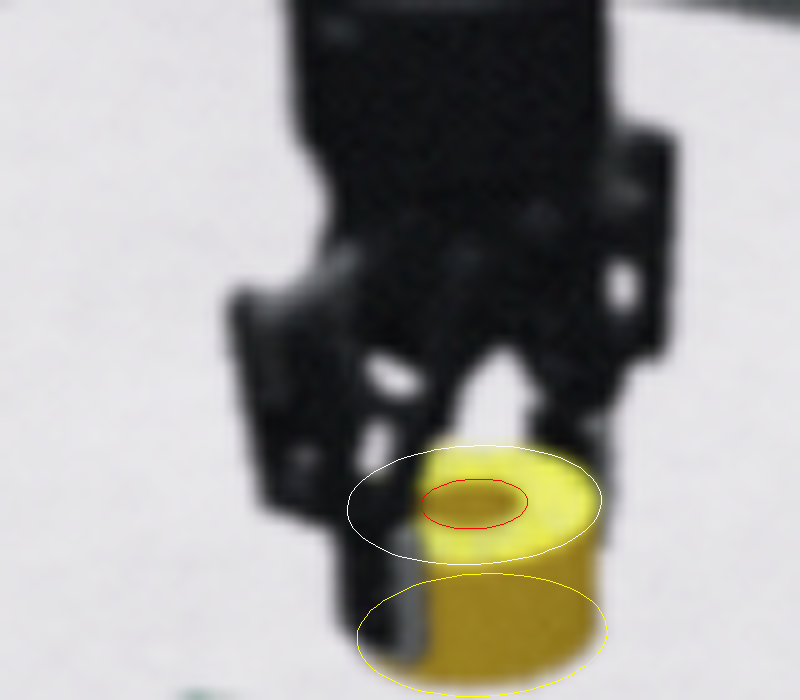

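The roll is held level. Carrying it to the spindle.

>>> {"api": "arm_command", "payload": {
  "travel": [
    [0,0.03,0.009],
    [0,0.042,0.012],
    [0,0.042,0.012],
    [0,0.042,0.012],
    [0,0.042,0.012],
    [0,0.042,0.012],
    [0,0.042,0.012],
    [0,0.042,0.012]
  ],
  "dr": [
    [0,0,0],
    [0,0,0],
    [0,0,0],
    [0,0,0],
    [0,0,0],
    [0,0,0],
    [0,0,0],
    [0,0,0]
  ]
}}

```text
clock: 16.6
ee_pos: [0.5669, 0.0718, 0.1275]
tool_rot: [[-0.013, 0.201, 0.98], [-0.002, 0.98, -0.201], [-1.0, -0.004, -0.012]]
wrist_force: [1.1, -1.3, -1.8]
width: 0.0615
```

>>> {"api": "arm_command", "payload": {
  "travel": [
    [0,0.015,0.004],
    [0,0,0],
    [0,0,0],
    [0,0,0]
  ],
  "dr": [
    [0,0,0],
    [0,0,0],
    [0,0,0],
    [0,0,0]
  ]
}}

```text
clock: 17.0
ee_pos: [0.573, 0.0902, 0.1217]
tool_rot: [[-0.019, 0.195, 0.981], [-0.003, 0.981, -0.195], [-1.0, -0.007, -0.018]]
wrist_force: [0.0, 0.3, -1.4]
width: 0.062
```

```bash
python3 -c "
from h import *
go([.594,.117,.1])
"
```

```text
t 17.0 p [0.573  0.0902 0.1217] F [ 0.02  0.31 -1.42] w 0.062
shift [0.0212 0.0305 0.0158] shift after turn [0.0217 0.0302 0.0156] turn [-0.0075 -0.0185  0.0069]
```

>>> {"api": "arm_command", "payload": {
  "travel": [
    [0,0.015,0.008],
    [0,0.013,0.007],
    [0,0,0],
    [0,0,0]
  ],
  "dr": [
    [-0.008,-0.018,0.007],
    [0,0,0],
    [0,0,0],
    [0,0,0]
  ]
}}

```text
clock: 17.4
ee_pos: [0.5941, 0.1135, 0.1214]
tool_rot: [[0.0, 0.191, 0.982], [0.0, 0.982, -0.191], [-1.0, 0.0, 0.0]]
wrist_force: [-0.3, -1.1, -1.5]
width: 0.062
```

```bash
python3 -c "
from h import *
go([.594,.117,.085])
"
```

```text
t 17.4 p [0.5941 0.1135 0.1214] F [-0.31 -1.11 -1.45] w 0.062
shift [ 0.0364  0.0034 -0.0008] shift after turn [ 0.0364  0.0035 -0.0008] turn [-0.0034  0.0003 -0.0004]
```

>>> {"api": "arm_command", "payload": {
  "travel": [
    [0.014,0.0035,-0.0008],
    [0.014,0,0],
    [0,0,0],
    [0,0,0],
    [0,0,0]
  ],
  "dr": [
    [-0.003,0,0],
    [0,0,0],
    [0,0,0],
    [0,0,0],
    [0,0,0]
  ]
}}

```text
clock: 17.9
ee_pos: [0.593, 0.1163, 0.0899]
tool_rot: [[-0.002, 0.189, 0.982], [-0.001, 0.982, -0.189], [-1.0, -0.001, -0.001]]
wrist_force: [-0.1, 0.3, -0.7]
width: 0.0618
```

```bash
python3 -c "
from h import *
go([.594,.117,.075])
p=ctrl.sense()['ee_pos']
im=viewer.snapshot('scene')[:,:,::-1].copy()
overlay('scene',im,'pics/c19.png',360,245,70,65,10,[p[0],p[1],p[2]-.004],.031,.036)
"
```

```text
t 17.9 p [0.593  0.1163 0.0899] F [-0.12  0.34 -0.73] w 0.0618
shift [0.0149 0.0009 0.0008] shift after turn [0.0149 0.0009 0.0008] turn [-0.0013 -0.0015  0.0008]
```

View pics/c19.png

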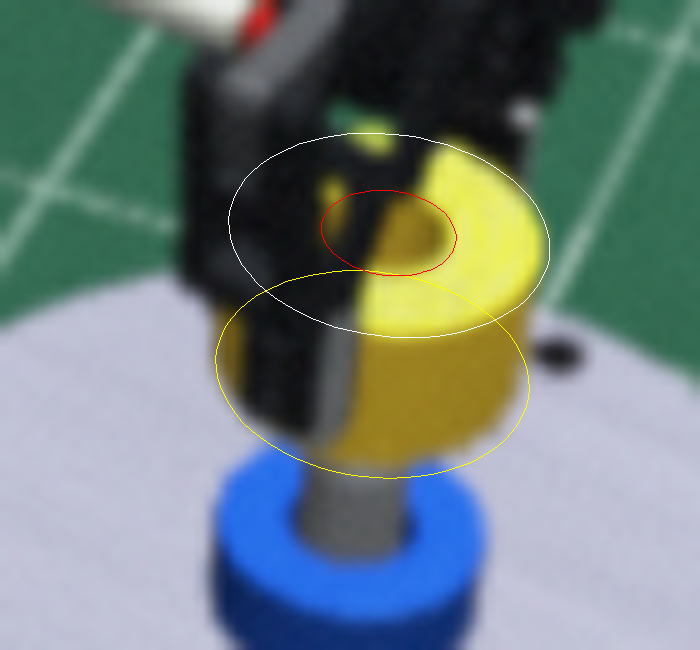

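The roll sits above the spindle about 1 mm to the left (−y). I'll correct by +1 mm and descend.

>>> {"api": "arm_command", "payload": {
  "travel": [
    [0.004,0.001,0.001],
    [0.006,0,0],
    [0.005,0,0],
    [0,0,0],
    [0,0,0]
  ],
  "dr": [
    [-0.001,-0.001,0.001],
    [0,0,0],
    [0,0,0],
    [0,0,0],
    [0,0,0]
  ]
}}

```text
clock: 18.45
ee_pos: [0.5948, 0.1172, 0.0743]
tool_rot: [[0.001, 0.188, 0.982], [0.001, 0.982, -0.188], [-1.0, 0.001, 0.001]]
wrist_force: [-0.5, 0.1, -1.2]
width: 0.0618
```

>>> {"api": "arm_command", "payload": {
  "travel": [
    [0.004,0,0],
    [0.004,0,0],
    [0.003,0,0],
    [0,0,0]
  ],
  "dr": [
    [0,0,0],
    [0,0,0],
    [0,0,0],
    [0,0,0]
  ]
}}

```text
clock: 18.85
ee_pos: [0.5948, 0.1172, 0.0625]
tool_rot: [[0.001, 0.188, 0.982], [0.001, 0.982, -0.188], [-1.0, 0.001, 0.001]]
wrist_force: [-0.3, 0.6, -1.5]
width: 0.0617
```

```bash
python3 -c "
from h import *
go([.594,.117,.05])
"
```

```text
t 18.85 p [0.5948 0.1172 0.0625] F [-0.25  0.59 -1.54] w 0.0617
shift [ 0.0125 -0.0004 -0.0008] shift after turn [ 0.0125 -0.0004 -0.0008] turn [-0.0002  0.0009 -0.0011]
```

>>> {"api": "arm_command", "payload": {
  "travel": [
    [0.004,0,-0.0005],
    [0.003,0,0],
    [0.003,0,0],
    [0,0,0],
    [0,0,0]
  ],
  "dr": [
    [0,0,0],
    [0,0,0],
    [0,0,0],
    [0,0,0],
    [0,0,0]
  ]
}}

```text
clock: 19.35
ee_pos: [0.5943, 0.1173, 0.0515]
tool_rot: [[0.001, 0.188, 0.982], [0.001, 0.982, -0.188], [-1.0, 0.001, 0.001]]
wrist_force: [0.1, -0.2, -0.3]
width: 0.0619
```

>>> {"api": "arm_command", "payload": {
  "travel": [
    [0.0015,0,0],
    [0.001,0,0],
    [0,0,0]
  ],
  "dr": [
    [0,0,0],
    [0,0,0],
    [0,0,0]
  ]
}}

```text
clock: 19.65
ee_pos: [0.5946, 0.1174, 0.0502]
tool_rot: [[0.002, 0.188, 0.982], [0.002, 0.982, -0.188], [-1.0, 0.002, 0.001]]
wrist_force: [-0.8, -0.7, -1.1]
width: 0.0617
```

>>> {"api": "arm_command", "payload": {
  "travel": [
    [0.001,0,0],
    [0.001,0,0],
    [0,0,0]
  ],
  "dr": [
    [0,0,0],
    [0,0,0],
    [0,0,0]
  ]
}}

```text
clock: 19.95
ee_pos: [0.5949, 0.1175, 0.0502]
tool_rot: [[0.002, 0.188, 0.982], [0.003, 0.982, -0.188], [-1.0, 0.004, 0.001]]
wrist_force: [0.4, 0.8, -1.3]
width: 0.0619
```

The TCP stalled at 0.0502 m, which matches the expected home height of 0.050 m. Releasing.

>>> {"api": "arm_command", "payload": {
  "travel": [
    [0,0,0],
    [0,0,0],
    [0,0,0],
    [0,0,0],
    [0,0,0],
    [0,0,0]
  ],
  "dr": [
    [0,0,0],
    [0,0,0],
    [0,0,0],
    [0,0,0],
    [0,0,0],
    [0,0,0]
  ],
  "gripper": 1
}}

```text
clock: 20.55
ee_pos: [0.5952, 0.1175, 0.0499]
tool_rot: [[0.003, 0.188, 0.982], [0.003, 0.982, -0.188], [-1.0, 0.004, 0.002]]
wrist_force: [-0.6, 0.1, 0.5]
width: 0.0854
```

>>> {"api": "arm_command", "payload": {
  "travel": [
    [-0.02,0,0],
    [-0.04,0,0],
    [-0.03,0,0],
    [0,0,0],
    [0,0,0]
  ],
  "dr": [
    [0,0,0],
    [0,0,0],
    [0,0,0],
    [0,0,0],
    [0,0,0]
  ]
}}

```text
clock: 21.05
ee_pos: [0.5943, 0.117, 0.142]
tool_rot: [[0.001, 0.188, 0.982], [0.002, 0.982, -0.188], [-1.0, 0.002, 0.0]]
wrist_force: [-1.2, 0.4, -0.8]
width: 0.0852
```

```bash
python3 -c "
from h import *
go([.612,.2095,.12])
im=viewer.snapshot('scene')[:,:,::-1].copy()
overlay('scene',im,'pics/c20.png',355,245,110,85,7,[.594,.1165,.046],.031,.036)
"
```

```text
t 21.05 p [0.5943 0.117  0.142 ] F [-1.18  0.44 -0.75] w 0.0852
shift [0.0223 0.0941 0.    ] shift after turn [0.022  0.0942 0.0001] turn [-0.0006  0.0002 -0.0024]
```

View pics/c20.png

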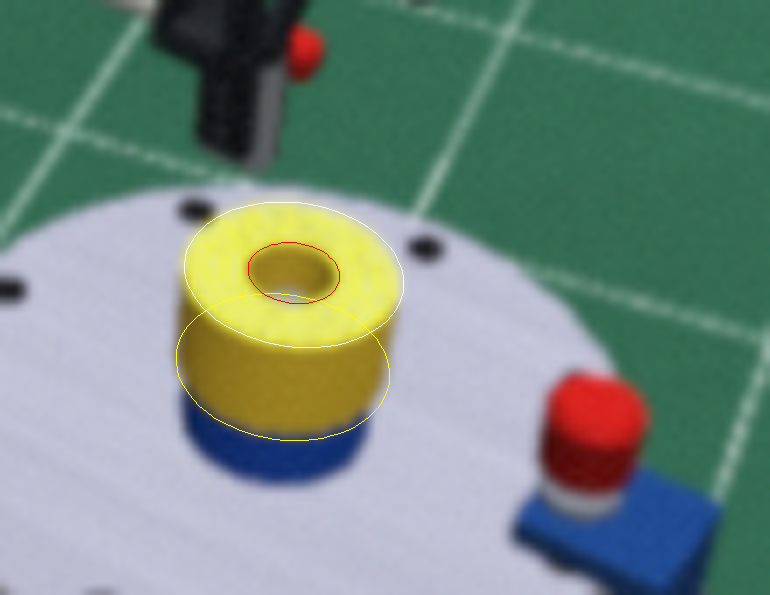

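The roll is home on the collar and the overlay agrees. Now to the knob.

>>> {"api": "arm_command", "payload": {
  "travel": [
    [0,0.03,0],
    [0,0.035,0],
    [0,0.018,0],
    [0,0,0],
    [0,0,0],
    [0,0,0]
  ],
  "dr": [
    [0,0,0],
    [0,0,0],
    [0,0,0],
    [0,0,0],
    [0,0,0],
    [0,0,0]
  ]
}}

```text
clock: 21.7
ee_pos: [0.6089, 0.1977, 0.1372]
tool_rot: [[-0.005, 0.191, 0.982], [-0.002, 0.982, -0.191], [-1.0, -0.002, -0.004]]
wrist_force: [-0.6, -0.2, -0.2]
width: 0.0853
```

```bash
python3 -c "
from h import *
go([.612,.2095,.11])
"
```

```text
t 21.7 p [0.6089 0.1977 0.1372] F [-0.65 -0.23 -0.18] w 0.0853
shift [0.0272 0.0123 0.0009] shift after turn [0.0272 0.0122 0.0008] turn [-0.004  -0.0045  0.0025]
```

>>> {"api": "arm_command", "payload": {
  "travel": [
    [0.01,0.011,0.001],
    [0.01,0.001,0],
    [0,0,0],
    [0,0,0],
    [0,0,0]
  ],
  "dr": [
    [-0.004,-0.004,0.002],
    [0,0,0],
    [0,0,0],
    [0,0,0],
    [0,0,0]
  ]
}}

```text
clock: 22.2
ee_pos: [0.6122, 0.2073, 0.1147]
tool_rot: [[-0.001, 0.19, 0.982], [-0.001, 0.982, -0.19], [-1.0, -0.002, -0.001]]
wrist_force: [1.0, 0.7, 0.9]
width: 0.0857
```

```bash
python3 -c "
from h import *
go([.612,.2095,.061])
"
```

```text
t 22.2 p [0.6122 0.2073 0.1147] F [1.05 0.75 0.93] w 0.0857
shift [ 0.0537  0.0022 -0.0005] shift after turn [ 0.0537  0.0021 -0.0006] turn [-0.0029 -0.0009  0.0015]
```

>>> {"api": "arm_command", "payload": {
  "travel": [
    [0.01,0.002,-0.0005],
    [0.015,0,0],
    [0.012,0,0],
    [0.008,0,0],
    [0,0,0],
    [0,0,0]
  ],
  "dr": [
    [-0.003,-0.001,0.001],
    [0,0,0],
    [0,0,0],
    [0,0,0],
    [0,0,0],
    [0,0,0]
  ]
}}

```text
clock: 22.8
ee_pos: [0.6117, 0.209, 0.065]
tool_rot: [[-0.001, 0.188, 0.982], [-0.001, 0.982, -0.188], [-1.0, -0.001, -0.001]]
wrist_force: [0.4, -0.7, 0.9]
width: 0.0854
```

```bash
python3 -c "
from h import *
go([.612,.2095,.061])
im=viewer.snapshot('scene')[:,:,::-1].copy()
cv2.imwrite('pics/c21.png',crop(im,380,250,100,85,8))
"
```

```text
t 22.8 p [0.6117 0.209  0.065 ] F [ 0.43 -0.73  0.87] w 0.0854
shift [0.004  0.0005 0.0002] shift after turn [0.004  0.0005 0.0002] turn [-0.0002 -0.0005  0.001 ]
```

View pics/c21.png

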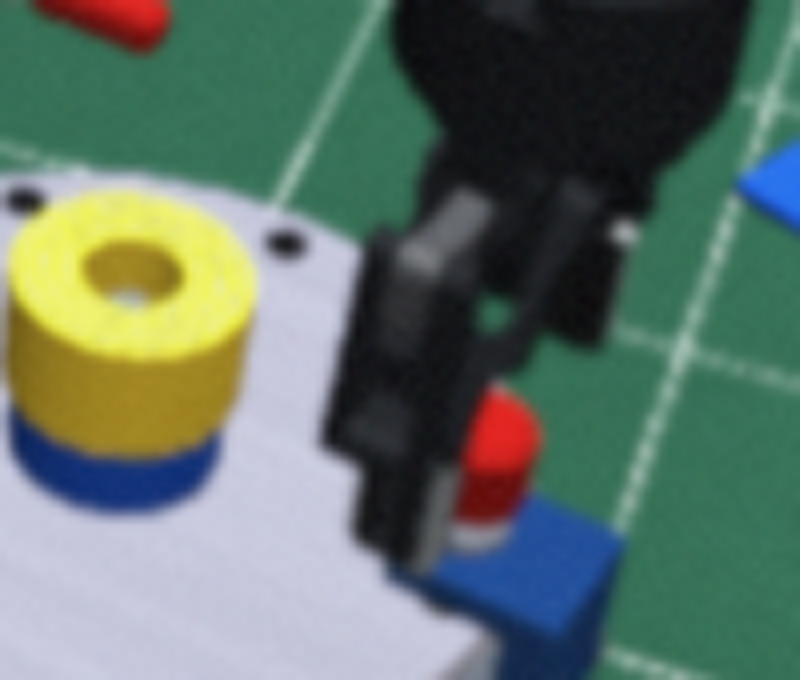

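The fingers straddle the knob, clear of the roll. I'll drop 3 mm and grip.

>>> {"api": "arm_command", "payload": {
  "travel": [
    [0.003,0.0005,0],
    [0,0,0]
  ],
  "dr": [
    [0,0,0],
    [0,0,0]
  ]
}}

```text
clock: 23.05
ee_pos: [0.6121, 0.2097, 0.0625]
tool_rot: [[0.0, 0.187, 0.982], [-0.0, 0.982, -0.187], [-1.0, -0.0, 0.0]]
wrist_force: [-0.3, 0.6, -0.8]
width: 0.0855
```

>>> {"api": "arm_command", "payload": {
  "travel": [
    [0,0,0],
    [0,0,0],
    [0,0,0],
    [0,0,0],
    [0,0,0],
    [0,0,0],
    [0,0,0],
    [0,0,0]
  ],
  "dr": [
    [0,0,0],
    [0,0,0],
    [0,0,0],
    [0,0,0],
    [0,0,0],
    [0,0,0],
    [0,0,0],
    [0,0,0]
  ],
  "gripper": -1,
  "grip_force": 70
}}

```text
clock: 23.85
ee_pos: [0.6111, 0.2102, 0.0639]
tool_rot: [[-0.002, 0.187, 0.982], [0.001, 0.982, -0.187], [-1.0, 0.001, -0.002]]
wrist_force: [0.5, -0.0, -0.8]
width: 0.0248
```

>>> {"api": "arm_command", "payload": {
  "travel": [
    [-0.004,0,0],
    [-0.004,0,0],
    [0,0,0]
  ],
  "dr": [
    [0,0,0],
    [0,0,0],
    [0,0,0]
  ]
}}

```text
clock: 24.15
ee_pos: [0.6111, 0.2102, 0.0719]
tool_rot: [[-0.002, 0.187, 0.982], [0.0, 0.982, -0.187], [-1.0, -0.0, -0.002]]
wrist_force: [2.6, 1.1, -7.7]
width: 0.0254
```

```bash
python3 -c "
from h import *
go([.612,.2095,.081])
im=viewer.snapshot('scene')[:,:,::-1].copy()
cv2.imwrite('pics/c22.png',crop(im,380,250,100,85,8))
"
```

```text
t 24.15 p [0.6111 0.2102 0.0719] F [ 2.63  1.09 -7.65] w 0.0254
shift [-0.0091 -0.0005  0.001 ] shift after turn [-0.0091 -0.0005  0.001 ] turn [ 0.0005 -0.002   0.    ]
```

View pics/c22.png

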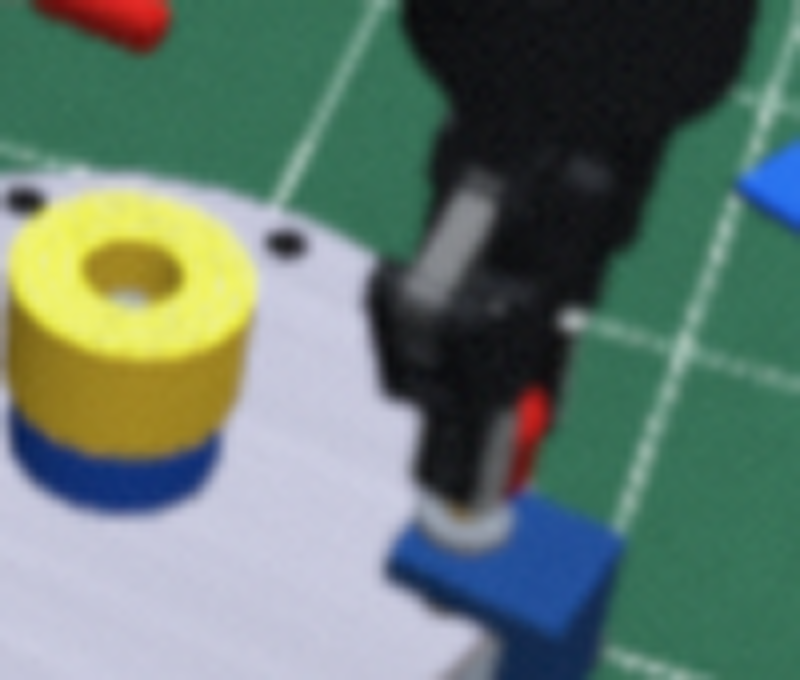

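The knob is rising with the fingers, and the 7.7 N pull matches the spring. Continuing.

>>> {"api": "arm_command", "payload": {
  "travel": [
    [-0.004,0,0],
    [-0.003,0,0],
    [0,0,0]
  ],
  "dr": [
    [0,0,0],
    [0,0,0],
    [0,0,0]
  ]
}}

```text
clock: 24.5
ee_pos: [0.611, 0.2102, 0.0786]
tool_rot: [[-0.002, 0.187, 0.982], [0.0, 0.982, -0.187], [-1.0, -0.0, -0.002]]
wrist_force: [3.0, 0.8, -9.9]
width: 0.025
```

>>> {"api": "arm_command", "payload": {
  "travel": [
    [-0.001,0,0],
    [-0.001,0,0],
    [0,0,0]
  ],
  "dr": [
    [0,0,0],
    [0,0,0],
    [0,0,0]
  ]
}}

```text
clock: 24.8
ee_pos: [0.611, 0.2101, 0.08]
tool_rot: [[-0.002, 0.187, 0.982], [-0.0, 0.982, -0.187], [-1.0, -0.001, -0.002]]
wrist_force: [5.4, 1.0, -10.0]
width: 0.0251
```

>>> {"api": "arm_command", "payload": {
  "travel": [
    [-0.001,0,0],
    [-0.001,0,0],
    [0,0,0]
  ],
  "dr": [
    [0,0,0],
    [0,0,0],
    [0,0,0]
  ]
}}

```text
clock: 25.1
ee_pos: [0.611, 0.2102, 0.0798]
tool_rot: [[-0.002, 0.187, 0.982], [-0.002, 0.982, -0.187], [-1.0, -0.002, -0.001]]
wrist_force: [6.3, 1.2, -10.3]
width: 0.0253
```

```bash
python3 -c "
from h import *
go([.612,.2095,.081])
im=viewer.snapshot('scene')[:,:,::-1].copy()
cv2.imwrite('pics/c23.png',crop(im,380,250,100,85,8))
"
```

```text
t 25.1 p [0.611  0.2102 0.0798] F [  6.34   1.19 -10.33] w 0.0253
shift [-0.0012 -0.0005  0.0011] shift after turn [-0.0012 -0.0005  0.0011] turn [ 0.0007 -0.0013  0.002 ]
```

View pics/c23.png

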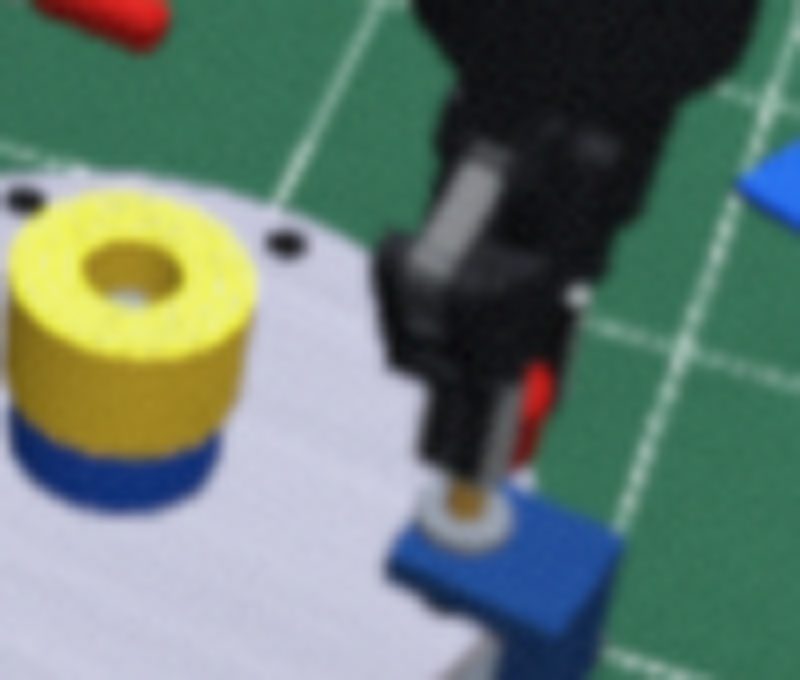

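The TCP has stalled at its stop: 16 mm of travel, the brass neck exposed, and a 10 N pull. I'll hold briefly to confirm it stays, then hand in.

>>> {"api": "arm_command", "payload": {
  "travel": [
    [-0.0005,0,0],
    [0,0,0],
    [0,0,0],
    [0,0,0],
    [0,0,0],
    [0,0,0]
  ],
  "dr": [
    [0,0,0],
    [0,0,0],
    [0,0,0],
    [0,0,0],
    [0,0,0],
    [0,0,0]
  ]
}}

```text
clock: 25.75
ee_pos: [0.611, 0.2102, 0.0798]
tool_rot: [[-0.002, 0.187, 0.982], [-0.002, 0.982, -0.187], [-1.0, -0.002, -0.001]]
wrist_force: [5.0, 0.9, -9.7]
width: 0.0248
```

```bash
python3 -c "
from h import *
from station import finish_job
go([.612,.2095,.08])
im=viewer.snapshot('scene')[:,:,::-1]; cv2.imwrite('pics/c24.png',im)
go([.612,.2095,.08])
im=viewer.snapshot('scene')[:,:,::-1]
go([.612,.2095,.08])
"
```

```text
t 25.75 p [0.611  0.2102 0.0798] F [ 5.01  0.89 -9.74] w 0.0248
shift [-0.0002 -0.0005  0.0011] shift after turn [-0.0002 -0.0005  0.0011] turn [ 0.0006 -0.0013  0.0023]
t 25.8 p [0.611  0.2102 0.0798] F [ 4.59  0.55 -9.57] w 0.0251
shift [-0.0002 -0.0005  0.0011] shift after turn [-0.0002 -0.0005  0.0011] turn [ 0.0006 -0.0013  0.0023]
t 25.85 p [0.611  0.2102 0.0798] F [  4.46   0.24 -10.75] w 0.0251
shift [-0.0002 -0.0005  0.0011] shift after turn [-0.0002 -0.0005  0.0011] turn [ 0.0007 -0.0013  0.0023]
```

View pics/c24.png

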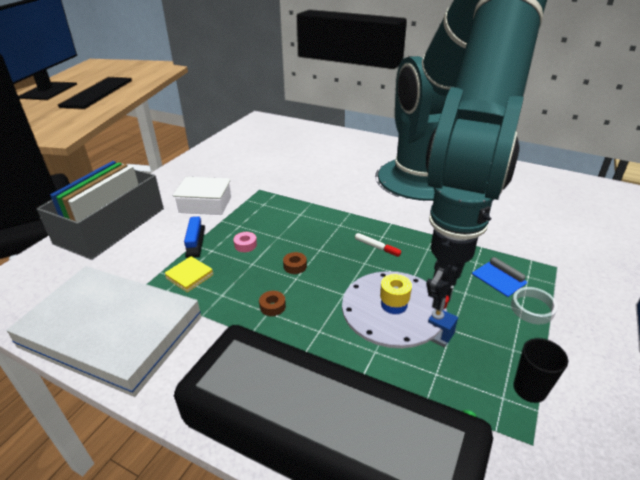

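The hold is steady. The roll and collar are stacked at (395,295), the knob is held up at (443,298), and the bystanders are where they were.

```bash
python3 -c "
from station import finish_job
print(finish_job())"
```

```text
the job is handed in; nothing more can be done
None
```

The job is handed in at about 26 s of the 64 s allowed; no verdict was reported. The collar is home on the plate and the roll is home on the collar, both released. The gripper is still holding the red knob up at its stop.

- **Collar and roll:** each stopped descending within 0.2 mm of the height I expected. The pictures show both flat on the spindle, centred to about 1 mm.
- **Plunger:** the gripper rose about 16 mm and then went no higher when told to. The brass neck is visible, and the pull stayed steady at about 10 N, which matches the spring at its stop.
- **Bystanders:** none has visibly moved in the last scene picture.

Two readings disagreed slightly:
- **Finger opening:** it read about 25 mm on the 28 mm knob. The grip held without slipping, so I put this down to the pads or fingers giving under the higher grip force.
- **Sideways force:** there was about 5 N sideways at the wrist while holding the knob, so the grasp is probably about 1 mm off centre.

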